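# Pack and clip shut the drug case

## Robot

A 7-joint arm with a two-finger parallel gripper is mounted at the origin on a cart in front of the work surface, level with it; the furniture and walls round the work are solid. World frame = base frame: x ahead of the robot, y to its left, z up, the work surface at z = 0. Lengths are in m, angles in degrees, forces in N, time in s.
With the tool pointing down it reaches from about 0.425 to 0.875 m from the base axis. Payload 4.7 kg.
Tool frame: the origin (TCP) lies midway between the tips of the shut fingers; the grasp point (between the pads) lies 19 mm behind it; z points along the fingers, y is the line along which they close (so a half turn about z gives the same grasp; the last joint's range is limited). The gripper opens to 87 mm and grips with 3 to 60 N. Pads are 19 mm wide; open, the fingers measure 117 mm over their backs; the gripper's body (75 mm by 190 mm) begins 51 mm behind the grasp point.
Start: joints at [-64.739, 18.392, -4.016, 83.108, 1.295, 78.541, -3.26], TCP at [0.269, 0.592, 0.223] pointing down, gripper open.
Joint ranges: [-163.93, 163.93], [-17.29, 119.83], [-79.2, 71.16], [3.27, 140.29], [-89.18, 269.18], [5.43, 117.66], [-154.24, 154.24]. Speed limits (degrees/s): [147.25, 147.25, 180, 180, 180, 180, 180].

## Interface

Orientations are given as [roll, pitch, yaw] about the fixed x, y, z axes, in that order (R = Rz(yaw) Ry(pitch) Rx(roll)).
In Python, from cell import env gives the robot as it stands.
- The arm moves only by the tool step_arm, never from a script. Its argument "moves" is a list of rows, each an object with "dp": the shift along the tool's x, y, z in mm, a list of three; "dr": the turn, a rotation vector about the tool's x, y, z in rad, a list of three; "fingers": the closure, from 0 (fully open) to 1 (shut). In form: [{"dp": [dx, dy, dz], "dr": [ax, ay, az], "fingers": fingers}, ...]. A call has exactly 5 rows; each row shifts and turns the commanded pose from where the row before left it, along the tool's axes as they then stand; what a row does not reach is not made up. A row lasts 1/8 s, in which the tool goes at most 62.5 mm and 10.7 degrees, less where a joint would pass 70% of its speed; a pose out of reach is approached as far as the arm can. A call with a gripper value outside its range is refused whole. The fingers move at their own pace and stop on an object; "squeeze" is the grip in N (left out, the last holds). Time passes only in rows, so rows that do not move let the fingers close, or fill a call up. It gives the time, the measured TCP pose, the force, the opening and the grip force at its end, in the units of the state.
- env.get_obs(): the state, without advancing time (a new reading comes with each control period).
- env.read_camera(name): name is "side" or "top" or "wrist"; returns the picture (480x640x3 uint8, red, green, blue); there is no depth.
- env.camera_model(name): a dict with "fx", "fy", "cx", "cy" (pixels), "k1" (the pictures are not rectified: a ray, as slopes to the right and down, at radius r is drawn at 1 + k1 r^2 times it, then the intrinsics apply), "R" (3x3) and "t" (3): a world point X has camera coordinates R X + t. Camera axes: x right, y down, z forward; pixel columns grow to the right and rows downward; lengths in m; the calibration is good to about 2 mm. A picture is of the moment at which its call begins: read the wrist's pose just before it. camera_model takes no time and is no camera call; for the wrist camera it gives the pose at the moment of the call.
- env.sign_off(): hands the job in; it is judged then, once.
The state is a dict: "time_s": time; "qpos": joint angles; "joint_velocities": joint speeds; "effort": joint torques, N m; "tool_pos": TCP position; "tool_rot": TCP orientation; "force": force on the tool from outside, world axes, zero at the start; "wrist_torque": the same for the moment, N m; "grip_width": finger opening in m; "grasp_force": force on a finger pad.
Only numpy, scipy, OpenCV 4.12 (cv2) and the standard library are available. Lean on these libraries where they do the work, as an engineer would, in place of code of your own. Each camera call takes 0.05 s, during which the arm holds its last target. There are 200 camera calls.

## Task

Pack the drug case: lay every syringe from the desk in its wide rear bay, along the bay, and put every vial in its narrower front bay, standing or lying. Then lower the hinged lid gently, without letting it slam, until it is fully shut, and after that swing both front clips over until they lie flat on the lid. Leave the bottle, the highlighter and the tape roll where they are.

Things in the scene. Friction and masses are not known exactly. Their poses are not given: they have to be found in the camera images.
- drug_case: grey open case with hinged lid, 172 (x) x 250 (y) x 60 mm high, fixed to the desk; walls and floor 4 mm. Origin: centre of its underside; x points to its back, z up. A 45 mm high wall along y, 4 mm thick, at x = -16 mm splits it into a rear bay (96 x 242 mm) and a front bay (64 x 242 mm), both 56 mm deep.
- rear_bay (a point): centre of the floor of the rear bay (for the syringes, which fit lying along y), 4 mm above the desk; axes of the case
- front_bay (a point): centre of the floor of the front bay (for the vials), 4 mm above the desk; axes of the case
- lid_hinge (a point): middle of the lid's hinge line, on the top of the case's back wall, 62 mm above the desk; the lid turns about the case's y axis; axes of the case
- lid (a joint): angle of the lid: 0 shut, lying level on the rim; about 1.57 upright; 1.9 at its rear stop. Starts at 1.62 to 1.8, leaning back a little. The hinge is stiff: the lid stays where it is left and takes 1 to 3 N at its edge to move.
- lid_edge (a point): middle of the lid's free edge, on its outer face (top when shut, rear when open), 172 mm from the hinge. The lid is a flat plate 250 mm wide, 8 mm thick, with a lip 70 mm wide going 9 mm past this edge; shut, its top is 68 mm above the desk. Axes turn with the lid: x towards the hinge, z out of the outer face.
- clip_left (a joint): angle of the left (+y) swing clip: 0 when it lies level over the shut lid, about 1.57 upright, 2.6 swung out towards the front. Starts at 2.1 to 2.5; stiff, stays where it is left, takes 1 to 2 N at the knob.
- clip_left_hinge (a point): hinge of the left (+y) clip, 8 mm in front of the case's front wall and 73 mm above the desk; it turns about the case's y axis; axes of the case
- clip_left_knob (a point): centre of the black round bar (14 mm in diameter, 18 mm long along the case's y) at the end of the left (+y) clip, a 14 mm wide steel arm. At angle 0 it is 45 mm behind and 6 mm above the clip's hinge, that is 11 mm above the shut lid. It can be pinched by its two ends, and turns between the fingers as the clip swings.
- clip_right (a joint): angle of the right (-y) swing clip: 0 when it lies level over the shut lid, about 1.57 upright, 2.6 swung out towards the front. Starts at 2.1 to 2.5; stiff, stays where it is left, takes 1 to 2 N at the knob.
- clip_right_hinge (a point): hinge of the right (-y) clip, 8 mm in front of the case's front wall and 73 mm above the desk; it turns about the case's y axis; axes of the case
- clip_right_knob (a point): centre of the black round bar (14 mm in diameter, 18 mm long along the case's y) at the end of the right (-y) clip, a 14 mm wide steel arm. At angle 0 it is 45 mm behind and 6 mm above the clip's hinge, that is 11 mm above the shut lid. It can be pinched by its two ends, and turns between the fingers as the clip swings.
- syringe_a: 2.5 ml syringe, needle capped, lying, 23x170x16 mm; may be absent. Origin: under its middle; y axis along it (cap at -y, plunger at +y), z up as it lies at the start. Grasp across the barrel: 12 mm thick, axis 8 mm above the origin, y = -30 to +53 mm. Wider parts: hub 16 mm at y = -37, flange 23 mm at y = 54, thumb disc 16 mm at y = 84.
- syringe_b: 2.5 ml syringe, needle capped, lying, 23x170x16 mm; may be absent. Origin: under its middle; y axis along it (cap at -y, plunger at +y), z up as it lies at the start. Grasp across the barrel: 12 mm thick, axis 8 mm above the origin, y = -30 to +53 mm. Wider parts: hub 16 mm at y = -37, flange 23 mm at y = 54, thumb disc 16 mm at y = 84.
- syringe_c: 2.5 ml syringe, needle capped, lying, 23x170x16 mm; may be absent. Origin: under its middle; y axis along it (cap at -y, plunger at +y), z up as it lies at the start. Grasp across the barrel: 12 mm thick, axis 8 mm above the origin, y = -30 to +53 mm. Wider parts: hub 16 mm at y = -37, flange 23 mm at y = 54, thumb disc 16 mm at y = 84.
- vial_a: a small glass medicine vial, white label, 22 mm in diameter, 47 mm tall, standing at the start; may be absent. Origin: centre of its base; z axis points to its cap. The lower 38 mm is a smooth 22 mm cylinder to grasp.
- vial_b: a small glass medicine vial, white label, 22 mm in diameter, 47 mm tall, standing at the start; may be absent. Origin: centre of its base; z axis points to its cap. The lower 38 mm is a smooth 22 mm cylinder to grasp.
- vial_c: a small glass medicine vial, white label, 22 mm in diameter, 47 mm tall, standing at the start; may be absent. Origin: centre of its base; z axis points to its cap. The lower 38 mm is a smooth 22 mm cylinder to grasp.
- bottle: bystander: white bottle, 44 mm in diameter, 134 mm tall, origin under its centre
- marker: bystander: highlighter lying down, 17x118x18 mm, long axis y, origin under its centre
- tape: bystander: roll of tape lying flat, 100 mm across, 25 mm high, origin under its centre

How it is judged:
By the outcome, as a careful person would: the job done as asked, in the order asked, and still so for the second after the job is handed in, with the robot touching nothing.
Of syringe_a, syringe_b, syringe_c, vial_a, vial_b, vial_c only 3 to 5 are there at a start; the rules pass over those that are not, and their reading is None.
At some moment in a run one of syringe_a, syringe_b, syringe_c, vial_a, vial_b, vial_c may be knocked a few centimetres aside while the robot is not near it.
Once in a run the grip may slacken for a moment while it holds something.
It also fails if it takes over 210 s, if anything falls off the work surface, if the arm or the gripper's body presses on something with over 40 N, if the wrist force passes 120 N, or if a joint passes its speed limit or range.

## Working session

There is one attempt and no reset: what is moved stays moved. The work goes in short steps, Python scripts to look and compute and a tool call to move; the robot and the scene stay as the last step left them, time stands still between calls to the robot, and variables do not carry over. Pictures are saved under pics/ and viewed, at most 14 in all, crops included, and the job is handed in when it is done.

Besides the shell and the picture viewer there is one more tool, called after "Emit:" as name([rows], argument=value, ...), one row to a line, values as JSON. step_arm: Moves the arm, as the interface text tells. Its arguments: {"type":"object","properties":{"moves":{"type":"array","items":{"type":"object","properties":{"dp":{"type":"array","items":{"type":"number"}},"dr":{"type":"array","items":{"type":"number"}},"fingers":{"type":"number"}}}},"squeeze":{"type":"number"}},"required":["moves"]}

```bash
ls; mkdir -p pics; cat > h.py <<'E'
import numpy as np, cv2
from scipy.spatial.transform import Rotation as Ro
from cell import env
def snap(n,f):
    m=env.camera_model(n); im=env.read_camera(n); cv2.imwrite('pics/'+f,im[:,:,::-1]); 
    np.savez('pics/'+f[:-4]+'.npz',im=im,**{k:np.array(v) for k,v in m.items()}); return m
def load(f): return dict(np.load('pics/'+f+'.npz'))
def ray(m,u,v):
    d=np.array([(u-m['cx'])/m['fx'],(v-m['cy'])/m['fy']]); s=d.copy()
    for _ in range(20): s=d/(1+m['k1']*(s@s))
    R=np.array(m['R']); return -R.T@np.array(m['t']), R.T@np.array([s[0],s[1],1])
def at_z(m,u,v,z):
    o,d=ray(m,u,v); return o+d*(z-o[2])/d[2]
def proj(m,X):
    c=np.array(m['R'])@np.array(X)+np.array(m['t']); s=c[:2]/c[2]; s=s*(1+m['k1']*(s@s))
    return np.array([m['fx']*s[0]+m['cx'],m['fy']*s[1]+m['cy']])
def tri(*a):
    A=np.zeros((3,3));b=np.zeros(3);L=[ray(*q) for q in a]
    for o,d in L:
        d=d/np.linalg.norm(d);P=np.eye(3)-np.outer(d,d);A+=P;b+=P@o
    X=np.linalg.solve(A,b); return X,[np.linalg.norm(np.cross(X-o,d/np.linalg.norm(d))) for o,d in L]
def st():
    o=env.get_obs(); print(o['time_s'],np.round(o['tool_pos'],4),np.round(o['tool_rot'],2),o['grip_width'],o['grasp_force'],np.round(o['force'],1)); return o
def delta(p,yaw=None,o=None):
    """tool-frame mm shift to world p; tool pointing as now"""
    o=o or env.get_obs(); R=Ro.from_euler('xyz',o['tool_rot'],degrees=True); return np.round(R.inv().apply(np.array(p)-o['tool_pos'])*1000,1)
E
python3 - <<'E'
from h import *
for n in ['side','top','wrist']:
    m=snap(n,n+'0.png'); print(n,m)
print(st())
E
```

```text
pics
side {'fx': 498.56411453941416, 'fy': 498.56411453941416, 'cx': 319.02557761485616, 'cy': 243.3314658203775, 'k1': 0.02461008768880415, 'R': array([[ 0.8658203 , -0.49980804, -0.02339104],
       [-0.25231438, -0.39576062, -0.88301245],
       [ 0.43207947,  0.770432  , -0.46876633]]), 't': array([-0.50279275,  0.20020084,  0.94554294])}
top {'fx': 529.9869865967078, 'fy': 529.9869865967078, 'cx': 326.76567335396874, 'cy': 239.79167497401593, 'k1': 0.028070423435718195, 'R': array([[-0.02799917, -0.99957801, -0.00773574],
       [-0.98762955,  0.02885727, -0.154127  ],
       [ 0.1542852 ,  0.00332462, -0.98802076]]), 't': array([0.02415501, 0.58503961, 1.39214248])}
wrist {'fx': 331.43907365858036, 'fy': 331.43907365858036, 'cx': 313.92544911952325, 'cy': 239.85674297625158, 'k1': -0.06297190106180751, 'R': array([[ 0.41417796,  0.91019299, -0.00231185],
       [ 0.8834197 , -0.40138079,  0.2417914 ],
       [ 0.21914891, -0.102187  , -0.9703255 ]]), 't': array([-0.65046413, -0.02908588,  0.38989229])}
0.15 [0.2689 0.5913 0.2217] [-1.7991e+02  1.0000e-02  1.5555e+02] 0.08700104407748296 0.0 [-0.4  0.6  0.2]
{'time_s': 0.15, 'qpos': array([-64.73736529,  18.43169344,  -4.01600307,  83.16022196,
         1.29518348,  78.54033653,  -3.26122792]), 'joint_velocities': array([-0.02619807, -0.0566724 ,  0.06624808, -0.24403165,  0.07297256,
       -0.07970747, -0.04772008]), 'effort': array([ 7.57882954e-04, -4.91795933e+01, -4.04052436e-01, -3.12880719e+01,
       -6.38474640e-02,  4.03915113e-02,  1.15180542e-04]), 'tool_pos': array([0.26894627, 0.59128035, 0.22167367]), 'tool_rot': array([-1.79912979e+02,  5.10576892e-03,  1.55546049e+02]), 'force': array([-0.43879312,  0.55191503,  0.22062635]), 'wrist_torque': array([-0.02711509, -0.02400599,  0.03889367]), 'grasp_force': 0.0, 'grip_width': 0.08700104407748296}
```

View pics/top0.png

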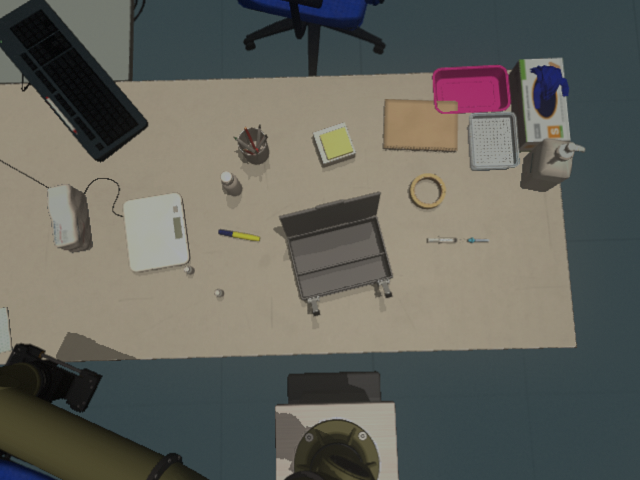

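View pics/side0.png

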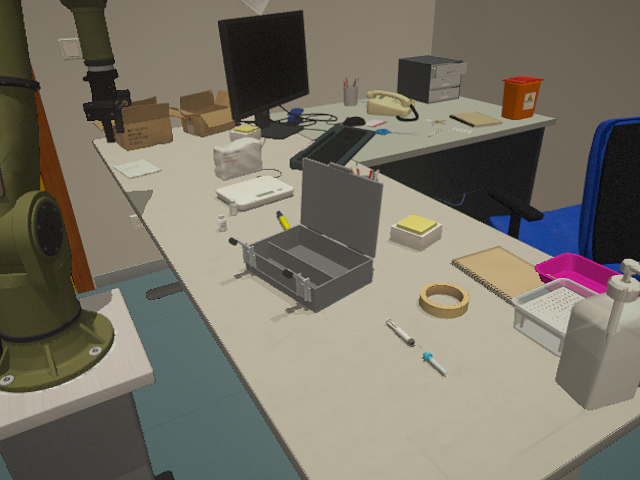

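```bash
python3 - <<'E'
from h import *
t=load('top0')['im'];s=load('side0')['im']
def c(i,x,y,w,h,k): return cv2.resize(i[y:y+h,x:x+w],(w*k,h*k),interpolation=cv2.INTER_CUBIC)
a=np.vstack([np.hstack([c(t,175,225,66,75,6)[:, :396],c(t,420,225,75,75,5)[:, :375][:450].repeat(1,0) if 0 else cv2.resize(t[225:300,420:495],(396,450),interpolation=cv2.INTER_CUBIC)]),])
cv2.imwrite('pics/c1.png',a[:,:,::-1])
b=c(t,270,185,130,140,4)[:, :520]
cv2.imwrite('pics/c2.png',b[:,:,::-1])
cv2.imwrite('pics/c3.png',c(s,200,150,200,150,4)[:,:,::-1])
E
```

```text
(no output)
```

View pics/c2.png

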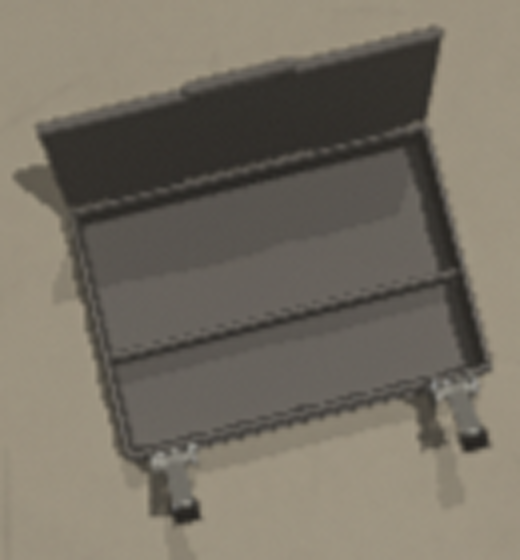

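View pics/c3.png

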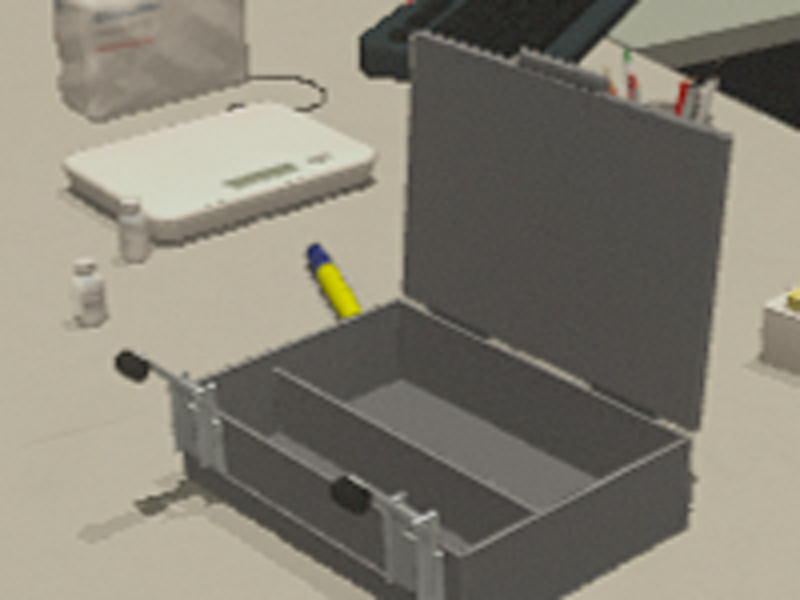

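View pics/wrist0.png

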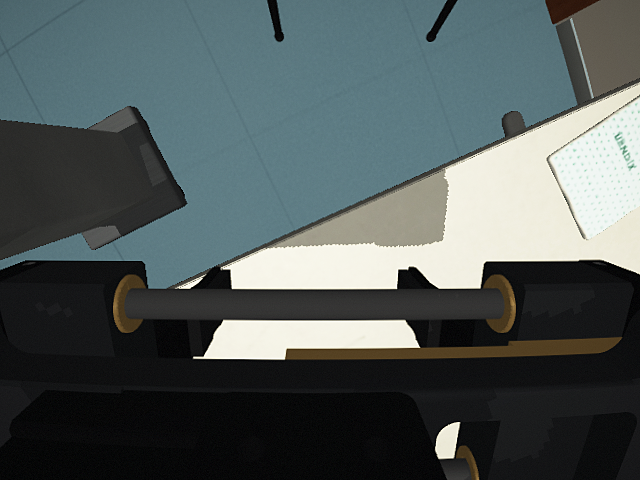

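View pics/c1.png

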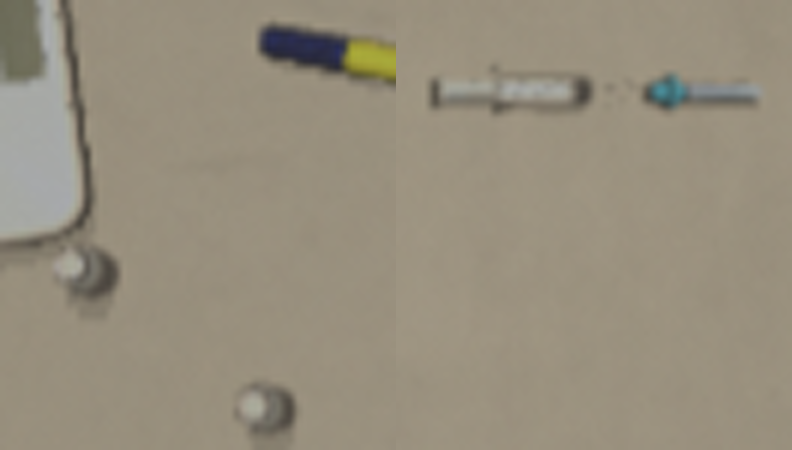

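```bash
python3 - <<'E'
from h import *
T=load('top0');S=load('side0')
P={'BL':((288.8,238.8),(300,225)),'BR':((377,216.3),(372.5,259.5)),'FL':((302.5,298.75),(248.75,246)),'FR':((392.5,277.5),(316,289)),
'lidL':((280,216.8),(303,158.75)),'lidR':((380,192.5),(382.5,183.75)),'kL':((316,312.75),(233,241.5)),'kR':((388,294.5),(287.5,273.75))}
for k,(a,b) in P.items():
    X,r=tri((T,*a),(S,*b)); print(k,np.round(X*1000,1),np.round(np.array(r)*1000,1), np.round(at_z(T,*a,.06)*1000,1))
# fit case pose from rim corners in both
from scipy.optimize import least_squares
L={'BL':(.086,.125),'BR':(.086,-.125),'FL':(-.086,.125),'FR':(-.086,-.125)}
def f(q):
    c,s=np.cos(q[2]),np.sin(q[2]);r=[]
    for k,(x,y) in L.items():
        X=[q[0]+c*x-s*y,q[1]+s*x+c*y,.06]; r+=list(proj(T,X)-P[k][0]); r+=list(proj(S,X)-P[k][1])
    return np.array(r)
R=least_squares(f,[.55,0,0.2],loss='soft_l1');print(R.x,np.degrees(R.x[2]),np.round(R.fun,1))
for z in (.008,): 
    for p in ((427,240),(488,241)): print('syr',at_z(T,*p,z))
    for p in ((388,320),(446,373)): print('syrside',at_z(S,*p,z))
E
```

```text
BL [589.2 108.9  61.7] [0.6 0.6] [588.9 109.2  60. ]
BR [ 643.1 -129.9   61. ] [0.1 0.1] [ 643.4 -130.    60. ]
FL [431.6  74.2  62.5] [4.3 4.3] [427.7  75.8  60. ]
FR [ 478.5 -164.7   60.1] [1.6 1.6] [ 477. -164.   60.]
lidL [613.2 117.5 228.6] [2.5 2.5] [649.8 132.   60. ]
lidR [ 667.1 -123.5  230.8] [0. 0.] [ 709.1 -141.    60. ]
kL [388.8  40.1 102.3] [0.5 0.5] [390.1  41.1  60. ]
kR [ 429.7 -145.1  102. ] [0.8 0.8] [ 432.5 -150.    60. ]
[ 0.53555361 -0.02637423  0.2110502 ] 12.092285603058334 [-1.7 -1.6  0.3 -0.5  0.2 -0.9  1.2  0.2 -0.8  0.9 -4.9  1.2  1.  -0.3
 -0.7  0.7]
syr [ 0.58262429 -0.27068106  0.008     ]
syr [ 0.57491283 -0.43869342  0.008     ]
syrside [ 0.58403245 -0.26776984  0.008     ]
syrside [ 0.5776037  -0.43905798  0.008     ]
```

```bash
cat >> h.py <<'E'
CY=np.radians(12.1); C0=np.array([.5356,-.0264])
def case2w(x,y,z): 
    c,s=np.cos(CY),np.sin(CY); return np.array([C0[0]+c*x-s*y,C0[1]+s*x+c*y,z])
def w2case(p):
    c,s=np.cos(CY),np.sin(CY); d=np.array(p[:2])-C0; return np.array([c*d[0]+s*d[1],-s*d[0]+c*d[1],p[2]])
def goto(p,yaw,tilt=0,o=None):
    """print tool shift & rotvec (rad) from measured pose to world p, yaw deg; tilt deg about case y (tool leaning to front)"""
    o=o or env.get_obs(); R=Ro.from_euler('xyz',o['tool_rot'],degrees=True)
    T=Ro.from_euler('xyz',[180,0,yaw],degrees=True)
    if tilt: T=Ro.from_rotvec(np.array([-np.sin(CY),np.cos(CY),0])*-np.radians(tilt))*T
    print('dp',np.round(R.inv().apply(np.array(p)-o['tool_pos'])*1000,1),'dr',np.round((R.inv()*T).as_rotvec(),3))
E
python3 - <<'E'
from h import *
T=load('top0');S=load('side0')
for a,b in (((186.7,269.5),(232.75,201)),((217.5,293),(222,216.2))):
    X,r=tri((T,*a),(S,*b)); print(np.round(X*1000,1),np.round(np.array(r)*1000,1),np.round(at_z(T,*a,.047)*1000,1),np.round(at_z(S,*b,.047)*1000,1))
print('bases',at_z(T,190,271.5,0.02),at_z(T,220.3,293.7,.02))
# scale corner outline on z=0.02
for p in ((187.5,230),(190,258),(188.5,263),(184,265.5),(175,267)): print(np.round(at_z(T,*p,.01)*1000))
X=np.array([.2689,.5913]);st()
goto([.41,.28,.12],90)
E
```

```text
[516.  386.2  45. ] [0.3 0.3] [515.5 385.8  47. ] [514.7 381.5  47. ]
[451.5 302.9  45.1] [1.3 1.3] [450.1 302.9  47. ] [451.5 298.4  47. ]
bases [0.51263306 0.38396407 0.02      ] [0.44966013 0.30095293 0.02      ]
[630. 395.  10.]
[551. 387.  10.]
[537. 391.  10.]
[531. 403.  10.]
[527. 428.  10.]
0.15 [0.2689 0.5913 0.2217] [-1.7991e+02  1.0000e-02  1.5555e+02] 0.08700104407748296 0.0 [-0.4  0.6  0.2]
dp [-257.2 -224.8  102. ] dr [-1.000e-03  1.000e-03  1.144e+00]
```

Emit:
step_arm([
  {"dp": [-35.6,-23.5,7.5],"dr": [0,0,0],"fingers": 0.35},
  {"dp": [-35.6,-23.5,7.5],"dr": [0,0,0],"fingers": 0.35},
  {"dp": [-35.6,-23.5,7.5],"dr": [0,0,0],"fingers": 0.35},
  {"dp": [-35.6,-23.5,7.5],"dr": [0,0,0],"fingers": 0.35},
  {"dp": [-35.6,-23.5,7.5],"dr": [0,0,0],"fingers": 0.35},
], squeeze=15)

```text
time_s: 0.78
tool_pos: [0.383, 0.4096, 0.1846]
tool_rot: [-180.0, -0.0, 155.5]
force: [0.4, 0.1, 0.4]
grip_width: 0.0574
grasp_force: 0.0
```

Emit:
step_arm([
  {"dp": [-35.6,-23.5,7.5],"dr": [0,0,0],"fingers": 0.35},
  {"dp": [-35.6,-23.5,7.5],"dr": [0,0,0],"fingers": 0.35},
  {"dp": [-35.6,-23.5,7.5],"dr": [0,0,0],"fingers": 0.35},
  {"dp": [0,0,0],"dr": [0,0,0.18],"fingers": 0.35},
  {"dp": [0,0,0],"dr": [0,0,0.18],"fingers": 0.35},
])

```text
time_s: 1.4
tool_pos: [0.4507, 0.3017, 0.1622]
tool_rot: [-180.0, -0.0, 134.5]
force: [-0.5, -0.3, 0.7]
grip_width: 0.0566
grasp_force: 0.0
```

Emit:
step_arm([
  {"dp": [0,0,0],"dr": [0,0,0.18],"fingers": 0.35},
  {"dp": [0,0,0],"dr": [0,0,0.18],"fingers": 0.35},
  {"dp": [0,0,0],"dr": [0,0,0.18],"fingers": 0.35},
  {"dp": [0,0,0],"dr": [0,0,0.18],"fingers": 0.35},
  {"dp": [0,0,0],"dr": [0,0,0.18],"fingers": 0.35},
])

```text
time_s: 2.02
tool_pos: [0.4503, 0.3025, 0.1623]
tool_rot: [-180.0, 0.0, 83.0]
force: [0.5, -0.6, -0.2]
grip_width: 0.0563
grasp_force: 0.0
```

Emit:
step_arm([
  {"dp": [0,0,0],"dr": [0,0,0.18],"fingers": 0.35},
  {"dp": [0,0,0],"dr": [0,0,0.18],"fingers": 0.35},
  {"dp": [0,0,0],"dr": [0,0,0.18],"fingers": 0.35},
  {"dp": [0,0,0],"dr": [0,0,0.18],"fingers": 0.35},
  {"dp": [0,0,0],"dr": [0,0,0.18],"fingers": 0.35},
])

```text
time_s: 2.65
tool_pos: [0.4503, 0.3025, 0.1623]
tool_rot: [180.0, 0.0, 31.5]
force: [-0.1, 0.3, 0.3]
grip_width: 0.0565
grasp_force: 0.0
```

```bash
python3 - <<'E'
from h import *
w=snap('wrist','w1.png'); s=snap('side','s1.png'); t=snap('top','t1.png')
W=load('w1')['im'];S=load('s1')['im'];T=load('t1')['im']
for k,p in {'A':(.4505,.302),'B':(.5145,.385)}.items(): print(k,[np.round(proj(m,[*p,.047]),1) for m in (w,s,t)])
c=np.hstack([cv2.resize(W,(400,300)),cv2.resize(S[160:260,190:323],(400,300))]); d=np.hstack([cv2.resize(T[150:350,150:416],(400,300)),cv2.resize(T[210:330,330:490],(400,300))])
cv2.imwrite('pics/c4.png',np.vstack([c,d])[:,:,::-1])
E
```

```text
A [array([315.8, 237.1]), array([221.2, 215.8]), array([217.8, 292.9])]
B [array([269. , 117.8]), array([232.2, 200.6]), array([187. , 269.9])]
```

View pics/c4.png

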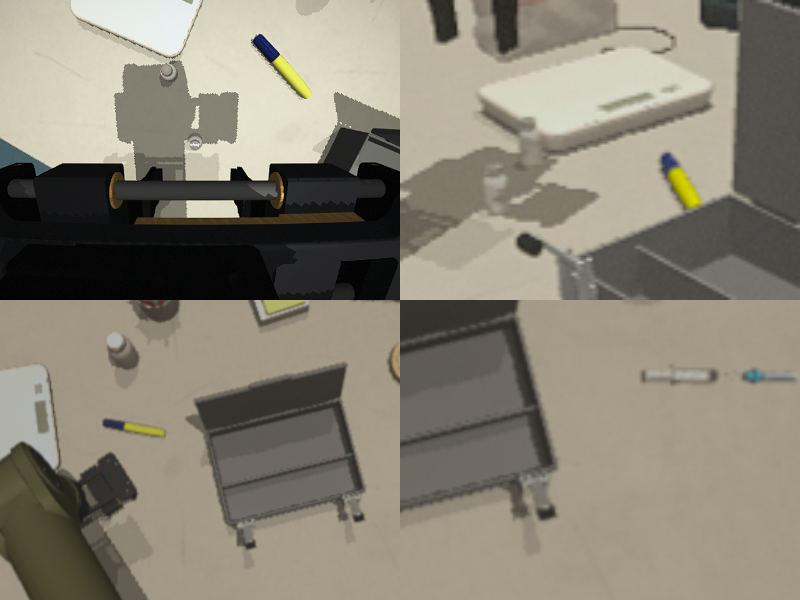

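```bash
python3 - <<'E'
from h import *
W=load('w1')['im'];w=load('w1')
cv2.imwrite('pics/c5.png',cv2.resize(W[80:270,230:350],(480,760)[:2],interpolation=cv2.INTER_CUBIC)[:600,:,::-1])
for z in (0,.02,.047): print(z,at_z(w,312,222,z),at_z(w,269,115,z),proj(w,[.4505,.302,z]),proj(w,[.5145,.385,z]))
E
```

```text
0 [0.45219836 0.30715655 0.        ] [0.51799302 0.39415478 0.        ] [315.52308171 226.07126176] [275.60746143 123.61077536]
0.02 [0.45555469 0.3090817  0.02      ] [0.51729477 0.39071868 0.02      ] [315.63365922 230.36782333] [273.05495477 121.36130511]
0.047 [0.46008573 0.31168066 0.047     ] [0.51635212 0.38607995 0.047     ] [315.80672731 237.09572614] [269.01464875 117.80310404]
```

View pics/c5.png

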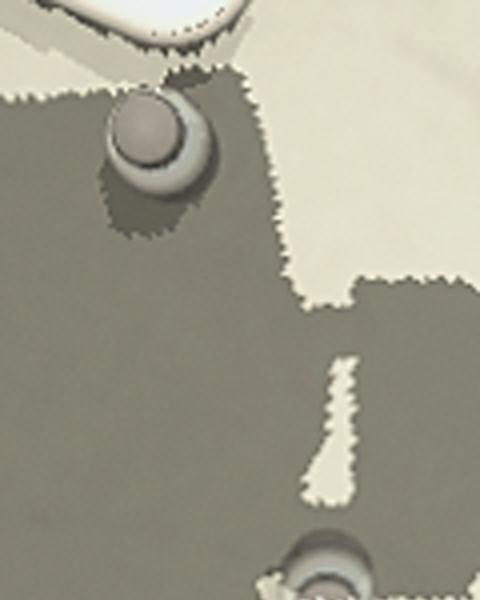

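Emit:
step_arm([
  {"dp": [0.4,0,30],"dr": [0,0,0],"fingers": 0.35},
  {"dp": [0.4,0,30],"dr": [0,0,0],"fingers": 0.35},
  {"dp": [0.4,0,30],"dr": [0,0,0],"fingers": 0.35},
  {"dp": [0.4,0,30],"dr": [0,0,0],"fingers": 0.35},
  {"dp": [0.4,0,30],"dr": [0,0,0],"fingers": 0.35},
])

```text
time_s: 3.42
tool_pos: [0.4522, 0.3038, 0.0116]
tool_rot: [-180.0, -0.0, 32.0]
force: [0.2, 0.4, -0.3]
grip_width: 0.0567
grasp_force: 0.0
```

Emit:
step_arm([
  {"dp": [0,0,0],"dr": [0,0,0],"fingers": 0.9},
  {"dp": [0,0,0],"dr": [0,0,0],"fingers": 0.9},
  {"dp": [0,0,0],"dr": [0,0,0],"fingers": 0.9},
  {"dp": [0,0,0],"dr": [0,0,0],"fingers": 0.9},
  {"dp": [0,0,0],"dr": [0,0,0],"fingers": 0.9},
], squeeze=20)

```text
time_s: 4.05
tool_pos: [0.4528, 0.3042, 0.0136]
tool_rot: [-180.0, -0.1, 31.8]
force: [-1.0, 0.9, 4.2]
grip_width: 0.0212
grasp_force: 20.0
```

Emit:
step_arm([
  {"dp": [0,0,-26],"dr": [0,0,0.0688],"fingers": 0.9},
  {"dp": [0,0,-26],"dr": [0,0,0.0688],"fingers": 0.9},
  {"dp": [0,0,-26],"dr": [0,0,0.0688],"fingers": 0.9},
  {"dp": [0,0,-26],"dr": [0,0,0.0688],"fingers": 0.9},
  {"dp": [0,0,-26],"dr": [0,0,0.0688],"fingers": 0.9},
])

```text
time_s: 4.68
tool_pos: [0.4521, 0.3036, 0.1435]
tool_rot: [-180.0, -0.0, 12.0]
force: [-0.4, 0.2, -0.3]
grip_width: 0.0212
grasp_force: 20.0
```

Emit:
step_arm([
  {"dp": [-3.6,38.1,0],"dr": [0,0,0],"fingers": 0.9},
  {"dp": [-3.6,38.1,0],"dr": [0,0,0],"fingers": 0.9},
  {"dp": [-3.6,38.1,0],"dr": [0,0,0],"fingers": 0.9},
  {"dp": [-3.6,38.1,0],"dr": [0,0,0],"fingers": 0.9},
  {"dp": [-3.6,38.1,0],"dr": [0,0,0],"fingers": 0.9},
])

```text
time_s: 5.3
tool_pos: [0.4745, 0.1124, 0.1427]
tool_rot: [-180.0, -0.0, 12.1]
force: [0.8, 0.0, -0.5]
grip_width: 0.0212
grasp_force: 20.0
```

Emit:
step_arm([
  {"dp": [-3.6,38.1,0],"dr": [0,0,0],"fingers": 0.9},
  {"dp": [-3.6,38.1,0],"dr": [0,0,0],"fingers": 0.9},
  {"dp": [-3.6,38.1,0],"dr": [0,0,0],"fingers": 0.9},
  {"dp": [-3.6,38.1,0],"dr": [0,0,0],"fingers": 0.9},
  {"dp": [-3.6,38.1,0],"dr": [0,0,0],"fingers": 0.9},
])

```text
time_s: 5.92
tool_pos: [0.4967, -0.0776, 0.1427]
tool_rot: [-180.0, -0.0, 12.1]
force: [0.4, 0.0, -0.4]
grip_width: 0.0211
grasp_force: 20.0
```

```bash
python3 - <<'E'
from h import *
o=st(); print(w2case(o['tool_pos'])); goto(case2w(-47,-40,.14),12.1)
w=snap('wrist','w2.png')
# refine case: compare predicted rim corners in wrist
for k,q in {'divL':(-.016,.121,.049),'divR':(-.016,-.121,.049),'BL':(.086,.125,.06),'BR':(.086,-.125,.06),'FR':(-.086,-.125,.06)}.items(): print(k,np.round(proj(w,case2w(*q)),0))
im=load('w2')['im'].copy()
for q in ((-.016,.121,.049),(-.016,0,.049),(-.016,-.121,.049),(.086,.125,.06),(.086,-.125,.06),(.086,0,.06),(-.086,-.125,.06),(-.086,.125,.06),(-.048,-.04,.004)):
    p=proj(w,case2w(*q)); cv2.drawMarker(im,tuple(int(round(v)) for v in p),(255,0,0),0,8)
cv2.imwrite('pics/c6.png',im[:,:,::-1])
E
```

```text
5.925 [ 0.4967 -0.0776  0.1427] [-1.7998e+02 -4.0000e-02  1.2090e+01] 0.0211309799710376 20.00155997928232 [ 0.4  0.  -0.4]
[-0.04875173 -0.04187141  0.14273953]
dp [-4.69425e+04  3.99684e+04 -4.34000e+01] dr [-0.    -0.001 -0.   ]
divL [111. 203.]
divR [417. 202.]
BL [80. 62.]
BR [437.  57.]
FR [420. 291.]
```

View pics/c6.png

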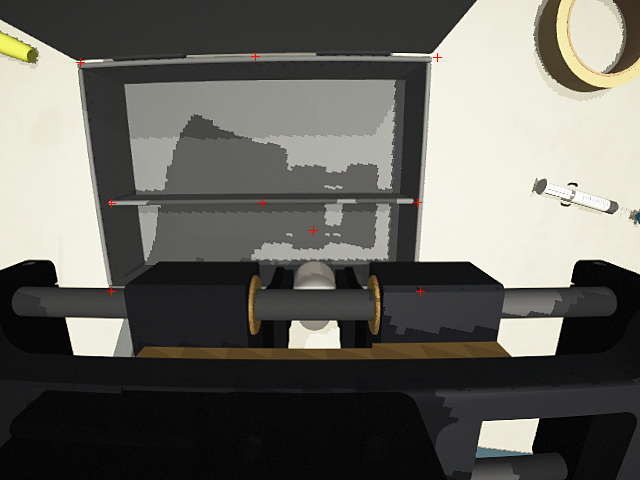

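Emit:
step_arm([
  {"dp": [0.4,0,24.8],"dr": [0,0,0],"fingers": 0.9},
  {"dp": [0.4,0,24.8],"dr": [0,0,0],"fingers": 0.9},
  {"dp": [0.4,0,24.8],"dr": [0,0,0],"fingers": 0.9},
  {"dp": [0.4,0,24.8],"dr": [0,0,0],"fingers": 0.9},
  {"dp": [0.4,0,24],"dr": [0,0,0],"fingers": 0.9},
])

```text
time_s: 6.6
tool_pos: [0.4987, -0.0756, 0.0187]
tool_rot: [-180.0, -0.0, 12.1]
force: [0.3, 0.2, 1.0]
grip_width: 0.0212
grasp_force: 20.0
```

Emit:
step_arm([
  {"dp": [0,0,0],"dr": [0,0,0],"fingers": 0.9},
  {"dp": [0,0,0],"dr": [0,0,0],"fingers": 0.7},
  {"dp": [0,0,0],"dr": [0,0,0],"fingers": 0.48},
  {"dp": [0,0,0],"dr": [0,0,0],"fingers": 0.48},
  {"dp": [0,0,0],"dr": [0,0,0],"fingers": 0.48},
])

```text
time_s: 7.22
tool_pos: [0.499, -0.0759, 0.0197]
tool_rot: [-180.0, -0.0, 12.1]
force: [0.6, 0.2, 0.5]
grip_width: 0.0434
grasp_force: 0.0
```

Emit:
step_arm([
  {"dp": [0,0,-26],"dr": [0,0,0],"fingers": 0.48},
  {"dp": [0,0,-26],"dr": [0,0,0],"fingers": 0.48},
  {"dp": [0,0,-26],"dr": [0,0,0],"fingers": 0.48},
  {"dp": [0,0,-26],"dr": [0,0,0],"fingers": 0.48},
  {"dp": [0,0,-26],"dr": [0,0,0],"fingers": 0.48},
])

```text
time_s: 7.85
tool_pos: [0.4986, -0.076, 0.1503]
tool_rot: [-180.0, -0.0, 12.1]
force: [0.9, 0.4, 0.9]
grip_width: 0.0451
grasp_force: 0.0
```

```bash
python3 - <<'E'
from h import *
o=st()
w=snap('wrist','w3.png');t=snap('top','t3.png');s=snap('side','s3.png');
S0=load('side0')['im'].astype(int);S=load('s3')['im'].astype(int)
print('B side diff',np.abs(S-S0)[195:220,225:243].mean(), 'A old',np.abs(S-S0)[212:232,216:228].mean())
T0=load('top0')['im'].astype(int);T=load('t3')['im'].astype(int)
print('B top diff',np.abs(T-T0)[262:278,182:197].mean(),'syr',np.abs(T-T0)[230:250,420:495].mean())
W=load('w3')['im']
cv2.imwrite('pics/c7.png',np.hstack([cv2.resize(W,(400,300)),cv2.resize(load('s3')['im'][150:300,190:390],(400,300))])[:,:,::-1])
E
```

```text
7.85 [ 0.4986 -0.076   0.1503] [-1.7999e+02 -2.0000e-02  1.2070e+01] 0.04507534234543495 0.0 [0.9 0.4 0.9]
B side diff 4.6066666666666665 A old 20.780555555555555
B top diff 5.831944444444445 syr 6.084222222222222
```

View pics/c7.png

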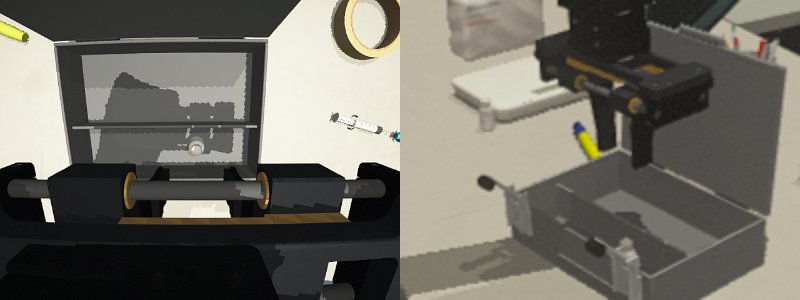

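Emit:
step_arm([
  {"dp": [11.4,-44.9,0],"dr": [0,0,0],"fingers": 0.35},
  {"dp": [11.4,-44.9,0],"dr": [0,0,0],"fingers": 0.35},
  {"dp": [11.4,-44.9,0],"dr": [0,0,0],"fingers": 0.35},
  {"dp": [11.4,-44.9,0],"dr": [0,0,0],"fingers": 0.35},
  {"dp": [11.4,-44.9,0],"dr": [0,0,0],"fingers": 0.35},
])

```text
time_s: 8.62
tool_pos: [0.5066, 0.1567, 0.1479]
tool_rot: [180.0, 0.1, 12.1]
force: [1.3, -0.3, 0.0]
grip_width: 0.0561
grasp_force: 0.0
```

Emit:
step_arm([
  {"dp": [11.4,-44.9,0],"dr": [0,0,0],"fingers": 0.35},
  {"dp": [11.4,-44.9,0],"dr": [0,0,0],"fingers": 0.35},
  {"dp": [11.4,-44.9,0],"dr": [0,0,0],"fingers": 0.35},
  {"dp": [11.4,-44.9,0],"dr": [0,0,0],"fingers": 0.35},
  {"dp": [11.4,-44.9,0],"dr": [0,0,0],"fingers": 0.35},
])

```text
time_s: 9.25
tool_pos: [0.5155, 0.3879, 0.1474]
tool_rot: [179.9, 0.1, 12.1]
force: [-0.1, 0.7, 0.9]
grip_width: 0.0563
grasp_force: 0.0
```

Emit:
step_arm([
  {"dp": [0,0,0],"dr": [0,0,-0.115],"fingers": 0.35},
  {"dp": [0,0,0],"dr": [0,0,-0.115],"fingers": 0.35},
  {"dp": [0,0,0],"dr": [0,0,-0.115],"fingers": 0.35},
  {"dp": [0,0,0],"dr": [0,0,0],"fingers": 0.35},
  {"dp": [0,0,0],"dr": [0,0,0],"fingers": 0.35},
])

```text
time_s: 9.88
tool_pos: [0.5159, 0.3866, 0.1484]
tool_rot: [180.0, 0.1, 31.7]
force: [0.4, -0.4, 0.1]
grip_width: 0.0563
grasp_force: 0.0
```

```bash
python3 - <<'E'
from h import *
o=st()
w=snap('wrist','w4.png'); im=load('w4')['im']
for x,y in ((.516,.387),(.514,.385)): print(proj(w,[x,y,.047]),proj(w,[x,y,.0]))
g=cv2.medianBlur(cv2.cvtColor(im,cv2.COLOR_RGB2GRAY),5)[120:300,220:420]
print(cv2.HoughCircles(g,cv2.HOUGH_GRADIENT,1.2,15,param1=80,param2=15,minRadius=8,maxRadius=24))
cv2.imwrite('pics/c8.png',cv2.resize(im[120:300,220:420],None,fx=3,fy=3)[:,:,::-1])
E
```

```text
9.875 [0.5159 0.3866 0.1484] [1.7999e+02 7.0000e-02 3.1730e+01] 0.056263263199369085 0.0 [ 0.4 -0.4  0.1]
[314.8119832  240.49987648] [314.65178409 228.47451724]
[315.60030575 243.74467774] [315.32749808 231.2792726 ]
[[[ 93.       114.600006  12.200001]
  [ 28.2      157.8       12.32    ]
  [191.40001  148.20001   20.      ]
  [ 55.800003 149.40001   19.279999]
  [114.600006 120.600006  10.4     ]
  [ 84.600006  70.200005  13.88    ]]]
```

Emit:
step_arm([
  {"dp": [0.3,0,27.2],"dr": [0,0,0],"fingers": 0.35},
  {"dp": [0.3,0,27.2],"dr": [0,0,0],"fingers": 0.35},
  {"dp": [0.3,0,27.2],"dr": [0,0,0],"fingers": 0.35},
  {"dp": [0.3,0,27.2],"dr": [0,0,0],"fingers": 0.35},
  {"dp": [0.3,0,27.2],"dr": [0,0,0],"fingers": 0.35},
])

```text
time_s: 10.55
tool_pos: [0.5175, 0.3878, 0.0124]
tool_rot: [180.0, -0.0, 31.8]
force: [-0.4, 0.6, -0.8]
grip_width: 0.0566
grasp_force: 0.0
```

Emit:
step_arm([
  {"dp": [0,0,0],"dr": [0,0,0],"fingers": 0.9},
  {"dp": [0,0,0],"dr": [0,0,0],"fingers": 0.9},
  {"dp": [0,0,0],"dr": [0,0,0],"fingers": 0.9},
  {"dp": [0,0,0],"dr": [0,0,0],"fingers": 0.9},
  {"dp": [0,0,0],"dr": [0,0,0],"fingers": 0.9},
])

```text
time_s: 11.18
tool_pos: [0.518, 0.3882, 0.0144]
tool_rot: [-180.0, -0.1, 31.8]
force: [-0.4, -0.1, 3.3]
grip_width: 0.0215
grasp_force: 20.0
```

Emit:
step_arm([
  {"dp": [0,0,-27],"dr": [0,0,0.0684],"fingers": 0.9},
  {"dp": [0,0,-27],"dr": [0,0,0.0684],"fingers": 0.9},
  {"dp": [0,0,-27],"dr": [0,0,0.0684],"fingers": 0.9},
  {"dp": [0,0,-27],"dr": [0,0,0.0684],"fingers": 0.9},
  {"dp": [0,0,-27],"dr": [0,0,0.0684],"fingers": 0.9},
])

```text
time_s: 11.8
tool_pos: [0.5174, 0.3876, 0.1493]
tool_rot: [-180.0, -0.0, 12.1]
force: [-0.2, 0.3, -0.6]
grip_width: 0.0211
grasp_force: 20.0
```

```bash
python3 - <<'E'
from h import *
o=st(); print(delta(case2w(-.047,.045,.145)))
E
```

```text
11.8 [0.5174 0.3876 0.1493] [-179.99   -0.     12.12] 0.021057872959225277 19.99850420281291 [-0.2  0.3 -0.6]
[-116.1  363.6    4.3]
```

Emit:
step_arm([
  {"dp": [-11.6,36.4,0],"dr": [0,0,0],"fingers": 0.9},
  {"dp": [-11.6,36.4,0],"dr": [0,0,0],"fingers": 0.9},
  {"dp": [-11.6,36.4,0],"dr": [0,0,0],"fingers": 0.9},
  {"dp": [-11.6,36.4,0],"dr": [0,0,0],"fingers": 0.9},
  {"dp": [-11.6,36.4,0],"dr": [0,0,0],"fingers": 0.9},
])

```text
time_s: 12.42
tool_pos: [0.4992, 0.1963, 0.1485]
tool_rot: [-180.0, -0.0, 12.2]
force: [0.9, 0.5, -0.7]
grip_width: 0.0215
grasp_force: 20.0
```

Emit:
step_arm([
  {"dp": [-11.6,36.4,0],"dr": [0,0,0],"fingers": 0.9},
  {"dp": [-11.6,36.4,0],"dr": [0,0,0],"fingers": 0.9},
  {"dp": [-11.6,36.4,0],"dr": [0,0,0],"fingers": 0.9},
  {"dp": [-11.6,36.4,0],"dr": [0,0,0],"fingers": 0.9},
  {"dp": [-11.6,36.4,0],"dr": [0,0,0],"fingers": 0.9},
])

```text
time_s: 13.05
tool_pos: [0.4811, 0.0062, 0.1486]
tool_rot: [-180.0, -0.0, 12.2]
force: [-0.2, 0.1, -0.9]
grip_width: 0.0213
grasp_force: 20.0
```

```bash
python3 - <<'E'
from h import *
o=st(); print(w2case(o['tool_pos']))
E
```

```text
13.05 [0.4811 0.0062 0.1486] [-1.7997e+02 -4.0000e-02  1.2240e+01] 0.02126614699737186 20.001214281655848 [-0.2  0.1 -0.9]
[-0.04645526  0.04328565  0.14857452]
```

Emit:
step_arm([
  {"dp": [0,0,26],"dr": [0,0,0],"fingers": 0.9},
  {"dp": [0,0,26],"dr": [0,0,0],"fingers": 0.9},
  {"dp": [0,0,26],"dr": [0,0,0],"fingers": 0.9},
  {"dp": [0,0,26],"dr": [0,0,0],"fingers": 0.9},
  {"dp": [0,0,25],"dr": [0,0,0],"fingers": 0.9},
])

```text
time_s: 13.68
tool_pos: [0.4814, 0.0075, 0.0187]
tool_rot: [-180.0, -0.0, 12.2]
force: [-0.2, -0.3, 0.1]
grip_width: 0.0212
grasp_force: 20.0
```

Emit:
step_arm([
  {"dp": [0,0,0],"dr": [0,0,0],"fingers": 0.9},
  {"dp": [0,0,0],"dr": [0,0,0],"fingers": 0.7},
  {"dp": [0,0,0],"dr": [0,0,0],"fingers": 0.48},
  {"dp": [0,0,0],"dr": [0,0,0],"fingers": 0.48},
  {"dp": [0,0,0],"dr": [0,0,0],"fingers": 0.48},
])

```text
time_s: 14.3
tool_pos: [0.4816, 0.0076, 0.0197]
tool_rot: [-180.0, -0.0, 12.3]
force: [-0.5, 0.8, 0.0]
grip_width: 0.0434
grasp_force: 0.0
```

Emit:
step_arm([
  {"dp": [0,0,-26],"dr": [0,0,0],"fingers": 0.48},
  {"dp": [0,0,-26],"dr": [0,0,0],"fingers": 0.48},
  {"dp": [0,0,-26],"dr": [0,0,0],"fingers": 0.48},
  {"dp": [0,0,-26],"dr": [0,0,0],"fingers": 0.6},
  {"dp": [0,0,-26],"dr": [0,0,0],"fingers": 1},
])

```text
time_s: 14.92
tool_pos: [0.4813, 0.0074, 0.1504]
tool_rot: [-180.0, -0.0, 12.2]
force: [0.3, 1.0, 0.1]
grip_width: 0.0325
grasp_force: 0.0
```

```bash
python3 - <<'E'
from h import *
o=st(); print(w2case(o['tool_pos'])); goto(case2w(.05,.0,.21),102.1)
E
```

```text
14.925 [0.4813 0.0074 0.1504] [-1.7999e+02 -2.0000e-02  1.2240e+01] 0.03253982702728868 0.0 [0.3 1.  0.1]
[-0.04602782  0.04442794  0.15035224]
dp [ 95.9  44.7 -59.6] dr [ 0.    -0.    -1.568]
```

Emit:
step_arm([
  {"dp": [20,9,-25],"dr": [0,0,0],"fingers": 1},
  {"dp": [20,9,-25],"dr": [0,0,0],"fingers": 1},
  {"dp": [30,9,0],"dr": [0,0,0],"fingers": 1},
  {"dp": [30,9,0],"dr": [0,0,0],"fingers": 1},
  {"dp": [20,9,0],"dr": [0,0,0],"fingers": 1},
])

```text
time_s: 15.55
tool_pos: [0.6093, -0.0107, 0.1992]
tool_rot: [180.0, 0.0, 12.3]
force: [-0.0, 0.2, -0.3]
grip_width: 0.0003
grasp_force: 0.0
```

Emit:
step_arm([
  {"dp": [9,0,0],"dr": [0,0,0],"fingers": 1},
  {"dp": [9,0,0],"dr": [0,0,0],"fingers": 1},
  {"dp": [9,0,0],"dr": [0,0,0],"fingers": 1},
  {"dp": [9,0,0],"dr": [0,0,0],"fingers": 1},
  {"dp": [5,0,0],"dr": [0,0,0],"fingers": 1},
])

```text
time_s: 16.18
tool_pos: [0.6485, -0.002, 0.1993]
tool_rot: [-180.0, 0.0, 12.3]
force: [-1.2, 0.3, -1.1]
grip_width: 0.0005
grasp_force: 0.6
```

```bash
python3 - <<'E'
from h import *
o=st(); print(w2case(o['tool_pos']))
s=snap('side','s5.png'); S0=load('side0')
for a in (1.7,1.8,1.9):
  print(a,[np.round(proj(s,case2w(.086+np.cos(a)*-.172,y,.062+.172*np.sin(a))),1) for y in(.125,-.125)])
im=load('s5')['im']; cv2.imwrite('pics/c9.png',cv2.resize(im[130:330,190:450],(780,600))[:,:,::-1])
E
```

```text
16.175 [ 0.6485 -0.002   0.1993] [-1.7999e+02  1.0000e-02  1.2270e+01] 0.0005159222486330458 0.5725126792287938 [-1.2  0.3 -1.1]
[1.15553045e-01 1.84118995e-04 1.99321014e-01]
1.7 [array([304.5, 156.7]), array([383.4, 183.3])]
1.8 [array([309.8, 156.3]), array([388.8, 182.5])]
1.9 [array([315. , 156.6]), array([393.9, 182.6])]
```

View pics/c9.png

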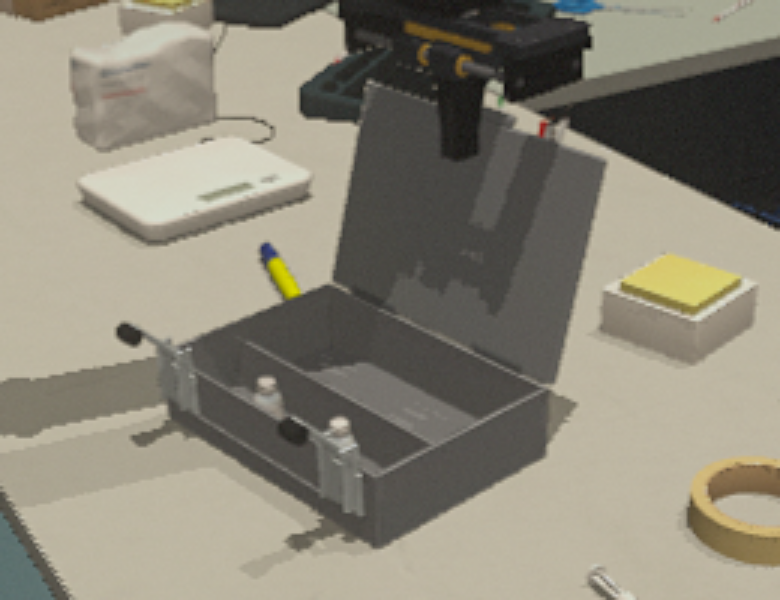

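Emit:
step_arm([
  {"dp": [-30,0,0],"dr": [0,0,0],"fingers": 1},
  {"dp": [-13.7,39.9,6],"dr": [0,0,0],"fingers": 0.54},
  {"dp": [-13.7,39.9,6],"dr": [0,0,0],"fingers": 0.54},
  {"dp": [-13.7,39.9,6],"dr": [0,0,0],"fingers": 0.54},
  {"dp": [-13.7,39.9,6],"dr": [0,0,0],"fingers": 0.54},
])

```text
time_s: 16.85
tool_pos: [0.5997, -0.1775, 0.1759]
tool_rot: [180.0, -0.1, 12.3]
force: [0.4, -0.1, 0.4]
grip_width: 0.0324
grasp_force: 0.0
```

Emit:
step_arm([
  {"dp": [-13.7,39.9,6],"dr": [0,0,0],"fingers": 0.54},
  {"dp": [-13.7,39.9,6],"dr": [0,0,0],"fingers": 0.54},
  {"dp": [-13.7,39.9,6],"dr": [0,0,0],"fingers": 0.54},
  {"dp": [-13.7,39.9,6],"dr": [0,0,0],"fingers": 0.54},
  {"dp": [0,0,0],"dr": [0,0,-0.1643],"fingers": 0.54},
])

```text
time_s: 17.48
tool_pos: [0.5772, -0.3493, 0.1513]
tool_rot: [179.8, 0.1, 21.5]
force: [-0.4, 0.2, 0.3]
grip_width: 0.04
grasp_force: 0.0
```

Emit:
step_arm([
  {"dp": [0,0,0],"dr": [0,0,-0.1643],"fingers": 0.54},
  {"dp": [0,0,0],"dr": [0,0,-0.1643],"fingers": 0.54},
  {"dp": [0,0,0],"dr": [0,0,-0.1643],"fingers": 0.54},
  {"dp": [0,0,0],"dr": [0,0,-0.1643],"fingers": 0.54},
  {"dp": [0,0,0],"dr": [0,0,-0.1643],"fingers": 0.54},
])

```text
time_s: 18.1
tool_pos: [0.5802, -0.3441, 0.1519]
tool_rot: [179.9, -0.0, 69.0]
force: [-1.1, 0.7, -0.7]
grip_width: 0.04
grasp_force: 0.0
```

Emit:
step_arm([
  {"dp": [0,0,0],"dr": [0,0,-0.1643],"fingers": 0.54},
  {"dp": [0,0,0],"dr": [0,0,-0.1643],"fingers": 0.54},
  {"dp": [0,0,0],"dr": [0,0,0],"fingers": 0.54},
  {"dp": [0,0,0],"dr": [0,0,0],"fingers": 0.54},
  {"dp": [0,0,0],"dr": [0,0,0],"fingers": 0.54},
])

```text
time_s: 18.73
tool_pos: [0.5797, -0.3439, 0.1514]
tool_rot: [180.0, 0.0, 87.5]
force: [-0.7, 0.3, 0.3]
grip_width: 0.0401
grasp_force: 0.0
```

```bash
python3 - <<'E'
from h import *
o=st(); goto([.58,-.344,.004],87.6)
w=snap('wrist','w6.png'); im=load('w6')['im']; T0=load('top0')['im'].astype(int); t=snap('top','t6.png')
im2=cv2.resize(im,(780,585)); 
for y in (-.085,-.037,0.01,.054,.085):
    p=proj(w,[.5798+.041*y,-.354+y,.008]); print(y,np.round(p,1))
cv2.imwrite('pics/c10.png',im2[:,:,::-1])
E
```

```text
18.725 [ 0.5797 -0.3439  0.1514] [1.7998e+02 1.0000e-02 8.7480e+01] 0.04013764853108529 0.0 [-0.7  0.3  0.3]
dp [ -0.    0.3 147.4] dr [ 0.     0.    -0.002]
-0.085 [314.5 321.9]
-0.037 [314.3 277.5]
0.01 [314.2 230.5]
0.054 [314.  183.4]
0.085 [313.9 148.5]
```

View pics/c10.png

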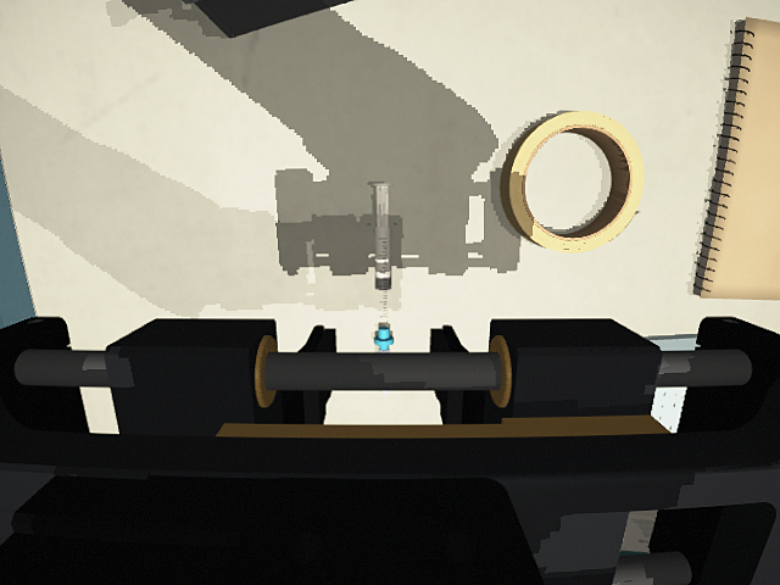

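Emit:
step_arm([
  {"dp": [0,0,30],"dr": [0,0,0],"fingers": 0.54},
  {"dp": [0,0,30],"dr": [0,0,0],"fingers": 0.54},
  {"dp": [0,0,30],"dr": [0,0,0],"fingers": 0.54},
  {"dp": [0,0,30],"dr": [0,0,0],"fingers": 0.54},
  {"dp": [0,0,26.5],"dr": [0,0,0],"fingers": 0.54},
])

```text
time_s: 19.45
tool_pos: [0.5795, -0.3437, 0.0037]
tool_rot: [-180.0, -0.0, 87.5]
force: [-0.4, 0.4, -0.9]
grip_width: 0.0402
grasp_force: 0.0
```

Emit:
step_arm([
  {"dp": [0,0,0],"dr": [0,0,0],"fingers": 0.95},
  {"dp": [0,0,0],"dr": [0,0,0],"fingers": 0.95},
  {"dp": [0,0,0],"dr": [0,0,0],"fingers": 0.95},
  {"dp": [0,0,0],"dr": [0,0,0],"fingers": 0.95},
  {"dp": [0,0,0],"dr": [0,0,0],"fingers": 0.95},
], squeeze=25)

```text
time_s: 20.08
tool_pos: [0.58, -0.3442, 0.0056]
tool_rot: [179.9, 0.0, 87.6]
force: [-0.4, 0.1, 2.4]
grip_width: 0.012
grasp_force: 2.5
```

Emit:
step_arm([
  {"dp": [0,0,-30],"dr": [0,0,0],"fingers": 0.95},
  {"dp": [0,0,-30],"dr": [0,0,0],"fingers": 0.95},
  {"dp": [0,0,-30],"dr": [0,0,0],"fingers": 0.95},
  {"dp": [0,0,-30],"dr": [0,0,0],"fingers": 0.95},
  {"dp": [0,0,-20],"dr": [0,0,0],"fingers": 0.95},
])

```text
time_s: 20.7
tool_pos: [0.5799, -0.3442, 0.1466]
tool_rot: [179.9, 0.0, 87.6]
force: [0.2, 0.7, -1.0]
grip_width: 0.0109
grasp_force: 25.0
```

```bash
python3 - <<'E'
from h import *
o=st(); goto(case2w(.02,.01,.14),103.1); 
E
```

```text
20.7 [ 0.5799 -0.3442  0.1466] [1.7991e+02 2.0000e-02 8.7550e+01] 0.010934029253139592 24.998608231544495 [ 0.2  0.7 -1. ]
dp [330.3 -41.    6.3] dr [ 0.002  0.001 -0.271]
```

Emit:
step_arm([
  {"dp": [0,0,0],"dr": [0,0,-0.127],"fingers": 0.95},
  {"dp": [0,0,0],"dr": [0,0,-0.127],"fingers": 0.95},
  {"dp": [36.7,4.8,0],"dr": [0,0,0],"fingers": 0.95},
  {"dp": [36.7,4.8,0],"dr": [0,0,0],"fingers": 0.95},
  {"dp": [36.7,4.8,0],"dr": [0,0,0],"fingers": 0.95},
])

```text
time_s: 21.32
tool_pos: [0.5701, -0.232, 0.1444]
tool_rot: [-180.0, -0.0, 102.1]
force: [-0.2, 0.7, -1.2]
grip_width: 0.0113
grasp_force: 25.0
```

Emit:
step_arm([
  {"dp": [36.7,4.8,0],"dr": [0,0,0],"fingers": 0.95},
  {"dp": [36.7,4.8,0],"dr": [0,0,0],"fingers": 0.95},
  {"dp": [36.7,4.8,0],"dr": [0,0,0],"fingers": 0.95},
  {"dp": [36.7,4.8,0],"dr": [0,0,0],"fingers": 0.95},
  {"dp": [36.7,4.8,0],"dr": [0,0,0],"fingers": 0.95},
])

```text
time_s: 21.95
tool_pos: [0.555, -0.0476, 0.1446]
tool_rot: [-180.0, -0.0, 102.1]
force: [1.0, -1.2, 0.1]
grip_width: 0.0118
grasp_force: 25.0
```

Emit:
step_arm([
  {"dp": [36.7,4.8,0],"dr": [0,0,0],"fingers": 0.95},
  {"dp": [0,0,0],"dr": [-0.131,0,0],"fingers": 0.95},
  {"dp": [0,0,0],"dr": [-0.131,0,0],"fingers": 0.95},
  {"dp": [0,0,0],"dr": [0,0,0],"fingers": 0.95},
  {"dp": [0,0,0],"dr": [0,0,0],"fingers": 0.95},
])

```text
time_s: 22.58
tool_pos: [0.5534, -0.0118, 0.1457]
tool_rot: [165.0, 0.0, 102.1]
force: [-0.0, 0.1, -0.6]
grip_width: 0.0112
grasp_force: 25.0
```

```bash
python3 - <<'E'
from h import *
o=st(); print(w2case(o['tool_pos']));goto(case2w(.023,.01,.022),102.1,15)
s=snap('side','s7.png'); im=load('s7')['im']; cv2.imwrite('pics/c11.png',cv2.resize(im[130:330,190:450],(780,600))[:,:,::-1])
E
```

```text
22.575 [ 0.5534 -0.0118  0.1457] [1.6499e+02 1.0000e-02 1.0211e+02] 0.011205359691912367 24.998892545700073 [-0.   0.1 -0.6]
[0.02050765 0.01054943 0.14570245]
dp [ -0.5 -29.6 120.1] dr [0. 0. 0.]
```

Emit:
step_arm([
  {"dp": [0,-4.9,20],"dr": [0,0,0],"fingers": 0.95},
  {"dp": [0,-4.9,20],"dr": [0,0,0],"fingers": 0.95},
  {"dp": [0,-4.9,20],"dr": [0,0,0],"fingers": 0.95},
  {"dp": [0,-4.9,20],"dr": [0,0,0],"fingers": 0.95},
  {"dp": [0,-4.9,18],"dr": [0,0,0],"fingers": 0.95},
])

```text
time_s: 23.25
tool_pos: [0.5557, -0.0113, 0.0433]
tool_rot: [165.0, 0.0, 102.2]
force: [0.5, 0.7, -0.8]
grip_width: 0.0115
grasp_force: 25.0
```

Emit:
step_arm([
  {"dp": [0,-1.2,5],"dr": [0,0,0],"fingers": 0.95},
  {"dp": [0,-1.2,5],"dr": [0,0,0],"fingers": 0.95},
  {"dp": [0,-1.2,5],"dr": [0,0,0],"fingers": 0.95},
  {"dp": [0,-1.2,5],"dr": [0,0,0],"fingers": 0.95},
  {"dp": [0,0,0],"dr": [0,0,0],"fingers": 0.95},
])

```text
time_s: 23.88
tool_pos: [0.5545, -0.0114, 0.0231]
tool_rot: [165.0, -0.0, 102.1]
force: [-0.1, 0.3, -0.0]
grip_width: 0.011
grasp_force: 25.0
```

```bash
python3 - <<'E'
from h import *
o=st(); print(w2case(o['tool_pos']))
s=snap('side','s7.png'); im=load('s7')['im']; cv2.imwrite('pics/c11.png',cv2.resize(im[130:330,190:450],(780,600))[:,:,::-1])
E
```

```text
23.875 [ 0.5545 -0.0114  0.0231] [ 1.6501e+02 -1.0000e-02  1.0212e+02] 0.010965070206173702 24.99876379966736 [-0.1  0.3 -0. ]
[0.02160282 0.01067152 0.02305667]
```

Emit:
step_arm([
  {"dp": [0,-0.3,1.2],"dr": [0,0,0],"fingers": 0.95},
  {"dp": [0,-0.3,1.2],"dr": [0,0,0],"fingers": 0.95},
  {"dp": [0,-0.3,1.2],"dr": [0,0,0],"fingers": 0.95},
  {"dp": [0,0,0],"dr": [0,0,0],"fingers": 0.95},
  {"dp": [0,0,0],"dr": [0,0,0],"fingers": 0.95},
])

```text
time_s: 24.55
tool_pos: [0.5548, -0.0114, 0.0196]
tool_rot: [165.0, -0.0, 102.1]
force: [0.5, 0.7, 0.0]
grip_width: 0.0115
grasp_force: 25.0
```

Emit:
step_arm([
  {"dp": [0,-0.3,1.1],"dr": [0,0,0],"fingers": 0.95},
  {"dp": [0,-0.2,0.9],"dr": [0,0,0],"fingers": 0.95},
  {"dp": [0,0,0],"dr": [0,0,0],"fingers": 0.82},
  {"dp": [0,0,0],"dr": [0,0,0],"fingers": 0.75},
  {"dp": [0,0,0],"dr": [0,0,0],"fingers": 0.72},
])

```text
time_s: 25.18
tool_pos: [0.5549, -0.0114, 0.0176]
tool_rot: [165.0, -0.0, 102.1]
force: [-0.1, 0.2, -0.7]
grip_width: 0.0228
grasp_force: 0.0
```

Emit:
step_arm([
  {"dp": [0,0,0],"dr": [0,0,0],"fingers": 0.72},
  {"dp": [0,0,0],"dr": [0,0,0],"fingers": 0.72},
  {"dp": [0,1.3,-5],"dr": [0,0,0],"fingers": 0.72},
  {"dp": [0,2.6,-10],"dr": [0,0,0],"fingers": 0.72},
  {"dp": [0,2.6,-10],"dr": [0,0,0],"fingers": 0.72},
])

```text
time_s: 25.8
tool_pos: [0.555, -0.0115, 0.0445]
tool_rot: [164.9, 0.0, 102.1]
force: [-1.0, -0.7, 0.2]
grip_width: 0.0243
grasp_force: 0.0
```

Emit:
step_arm([
  {"dp": [0,6,-24],"dr": [0,0,0],"fingers": 0.72},
  {"dp": [0,6,-24],"dr": [0,0,0],"fingers": 0.72},
  {"dp": [0,6,-24],"dr": [0,0,0],"fingers": 0.72},
  {"dp": [0,6,-24],"dr": [0,0,0],"fingers": 0.72},
  {"dp": [0,6,-24],"dr": [0,0,0],"fingers": 1},
])

```text
time_s: 26.42
tool_pos: [0.5526, -0.012, 0.1689]
tool_rot: [164.9, 0.0, 102.1]
force: [0.0, -0.9, 0.3]
grip_width: 0.0197
grasp_force: 0.0
```

```bash
python3 - <<'E'
from h import *
o=st(); print(w2case(o['tool_pos']))
s=snap('side','s8.png'); w=snap('wrist','w8.png'); t=snap('top','t8.png')
A=[cv2.resize(load('w8')['im'],(400,300)),cv2.resize(load('s8')['im'][150:300,190:390],(400,300)),cv2.resize(load('t8')['im'][150:330,220:460],(400,300)),cv2.resize(load('t8')['im'][60:360,0:400],(400,300))]
cv2.imwrite('pics/c11.png',np.vstack([np.hstack(A[:2]),np.hstack(A[2:])])[:,:,::-1])
E
```

```text
26.425 [ 0.5526 -0.012   0.1689] [164.92   0.   102.1 ] 0.01973919243513737 0.0 [ 0.  -0.9  0.3]
[0.01966345 0.01049014 0.16886574]
```

View pics/c11.png

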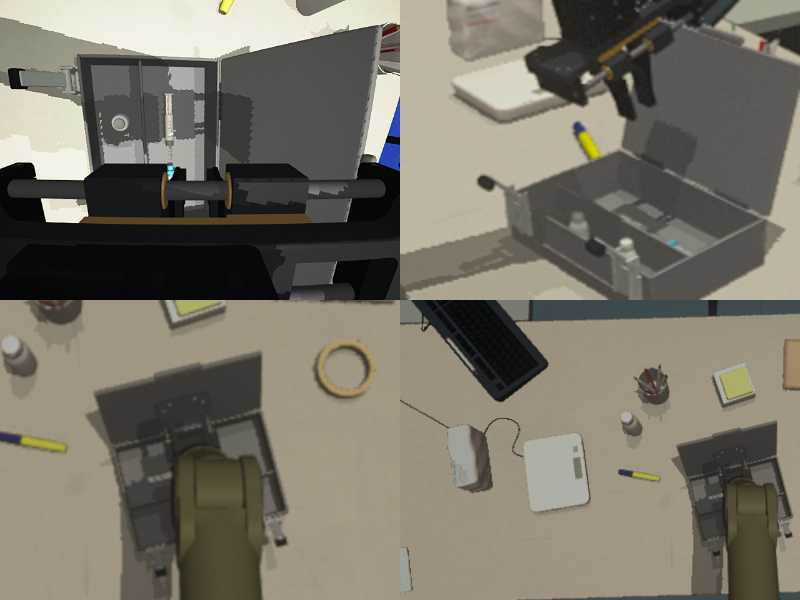

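Emit:
step_arm([
  {"dp": [0,10.4,-38.6],"dr": [0,0,0],"fingers": 1},
  {"dp": [0,10.4,-38.6],"dr": [0,0,0],"fingers": 1},
  {"dp": [0,10.4,-38.6],"dr": [0,0,0],"fingers": 1},
  {"dp": [0,0,0],"dr": [0.131,0,0],"fingers": 1},
  {"dp": [0,0,0],"dr": [0.131,0,0],"fingers": 1},
])

```text
time_s: 27.2
tool_pos: [0.5524, -0.012, 0.2876]
tool_rot: [-179.9, -0.0, 102.1]
force: [-0.9, -0.1, -0.3]
grip_width: 0.0006
grasp_force: 0.0
```

Emit:
step_arm([
  {"dp": [0,0,0],"dr": [0,0,0.1745],"fingers": 1},
  {"dp": [0,0,0],"dr": [0,0,0.1745],"fingers": 1},
  {"dp": [0,0,0],"dr": [0,0,0.1745],"fingers": 1},
  {"dp": [0,0,0],"dr": [0,0,0.1745],"fingers": 1},
  {"dp": [0,0,0],"dr": [0,0,0.1745],"fingers": 1},
])

```text
time_s: 27.82
tool_pos: [0.5522, -0.0119, 0.2857]
tool_rot: [-179.9, 0.1, 51.8]
force: [0.2, -0.1, -0.0]
grip_width: 0.0006
grasp_force: 0.0
```

Emit:
step_arm([
  {"dp": [0,0,0],"dr": [0,0,0.1745],"fingers": 1},
  {"dp": [0,0,0],"dr": [0,0,0.1745],"fingers": 1},
  {"dp": [0,0,0],"dr": [0,0,0.1745],"fingers": 1},
  {"dp": [0,0,0],"dr": [0,0,0.1745],"fingers": 1},
  {"dp": [0,0,0],"dr": [0,0,0],"fingers": 1},
])

```text
time_s: 28.45
tool_pos: [0.5522, -0.0119, 0.2859]
tool_rot: [-180.0, 0.1, 12.2]
force: [0.5, 0.0, 0.2]
grip_width: 0.001
grasp_force: 0.0
```

```bash
python3 - <<'E'
from h import *
o=st(); print(w2case(o['tool_pos']));goto(case2w(.18,.0,.285),12.1)
r=.15
for th in (107,100,95,90,84,78,72,66,60,54,48,42,36,30,24,18,12,8,5,3,1,0):
    t=np.radians(th)
    if th>=90: X=.086-.172*np.cos(t)+.006*np.sin(t)+.010; Z=.062+.15
    else: X=.086-r*np.cos(t)+.006*np.sin(t)+.010; Z=.062+r*np.sin(t)+.006*np.cos(t)
    print(th,round(X*1000,1),round(Z*1000,1))
E
```

```text
28.45 [ 0.5522 -0.0119  0.2859] [-1.7999e+02  1.0000e-01  1.2240e+01] 0.0010315300693985003 0.0 [0.5 0.  0.2]
[0.01930821 0.01070956 0.2859142 ]
dp [160.7  11.1   0.6] dr [-0.     0.002  0.002]
107 152.0 212.0
100 131.8 212.0
95 117.0 212.0
90 102.0 212.0
84 86.3 211.8
78 70.7 210.0
72 55.4 206.5
66 40.5 201.5
60 26.2 194.9
54 12.7 186.9
48 0.1 177.5
42 -11.5 166.8
36 -21.8 155.0
30 -30.9 142.2
24 -38.6 128.5
18 -44.8 114.1
12 -49.5 99.1
8 -51.7 88.8
5 -52.9 81.1
3 -53.5 75.8
1 -53.9 70.6
0 -54.0 68.0
```

Emit:
step_arm([
  {"dp": [40,2.8,0],"dr": [0,0,0],"fingers": 1},
  {"dp": [40,2.8,0],"dr": [0,0,0],"fingers": 1},
  {"dp": [40,2.8,0],"dr": [0,0,0],"fingers": 1},
  {"dp": [41,2.8,0],"dr": [0,0,0],"fingers": 1},
  {"dp": [0,0,14],"dr": [0,0,0],"fingers": 1},
])

```text
time_s: 29.08
tool_pos: [0.7143, 0.0119, 0.2704]
tool_rot: [180.0, 0.1, 12.4]
force: [-0.9, 0.0, -0.0]
grip_width: 0.0004
grasp_force: 0.0
```

Emit:
step_arm([
  {"dp": [0,0,30],"dr": [0,0,0],"fingers": 1},
  {"dp": [0,0,29],"dr": [0,0,0],"fingers": 1},
  {"dp": [-12,0,0],"dr": [0,0,0],"fingers": 1},
  {"dp": [-12,0,0],"dr": [0,0,0],"fingers": 1},
  {"dp": [-8,0,0],"dr": [0,0,0],"fingers": 1},
])

```text
time_s: 29.7
tool_pos: [0.6814, 0.004, 0.2166]
tool_rot: [180.0, -0.3, 12.1]
force: [1.9, 0.7, 1.3]
grip_width: 0.0003
grasp_force: 0.9
```

Emit:
step_arm([
  {"dp": [-8,0,0],"dr": [0,0,0],"fingers": 1},
  {"dp": [-8,0,0],"dr": [0,0,0],"fingers": 1},
  {"dp": [-8,0,0],"dr": [0,0,0],"fingers": 1},
  {"dp": [-8,0,0],"dr": [0,0,0],"fingers": 1},
  {"dp": [-8,0,0],"dr": [0,0,0],"fingers": 1},
])

```text
time_s: 30.32
tool_pos: [0.6415, -0.0043, 0.2138]
tool_rot: [-180.0, 0.0, 12.1]
force: [1.2, 0.0, 0.8]
grip_width: 0.0002
grasp_force: 0.6
```

```bash
python3 - <<'E'
from h import *
o=st(); print(w2case(o['tool_pos']))
E
```

```text
30.325 [ 0.6415 -0.0043  0.2138] [-1.800e+02  2.000e-02  1.213e+01] 0.00024338260467325962 0.6275129900313914 [1.2 0.  0.8]
[ 0.10815012 -0.00054326  0.21382342]
```

Emit:
step_arm([
  {"dp": [-8,0,1.8],"dr": [0,0,0],"fingers": 1},
  {"dp": [-7,0,0],"dr": [0,0,0],"fingers": 1},
  {"dp": [-7,0,0],"dr": [0,0,0],"fingers": 1},
  {"dp": [-7.8,0,0.9],"dr": [0,0,0],"fingers": 1},
  {"dp": [-7.8,0,0.9],"dr": [0,0,0],"fingers": 1},
])

```text
time_s: 30.95
tool_pos: [0.6047, -0.0122, 0.2102]
tool_rot: [-180.0, 0.0, 12.1]
force: [0.5, 1.0, -0.1]
grip_width: 0.0004
grasp_force: 0.6
```

Emit:
step_arm([
  {"dp": [-7.7,0,1.8],"dr": [0,0,0],"fingers": 1},
  {"dp": [-7.7,0,1.8],"dr": [0,0,0],"fingers": 1},
  {"dp": [-7.5,0,2.5],"dr": [0,0,0],"fingers": 1},
  {"dp": [-7.5,0,2.5],"dr": [0,0,0],"fingers": 1},
  {"dp": [-7.2,0,3.3],"dr": [0,0,0],"fingers": 1},
])

```text
time_s: 31.58
tool_pos: [0.5681, -0.0201, 0.1984]
tool_rot: [180.0, -0.0, 12.1]
force: [0.5, -0.7, 0.5]
grip_width: 0.0003
grasp_force: 0.5
```

Emit:
step_arm([
  {"dp": [-7.2,0,3.3],"dr": [0,0,0],"fingers": 1},
  {"dp": [-6.8,0,4],"dr": [0,0,0],"fingers": 1},
  {"dp": [-6.8,0,4],"dr": [0,0,0],"fingers": 1},
  {"dp": [-6.3,0,4.7],"dr": [0,0,0],"fingers": 1},
  {"dp": [-6.3,0,4.7],"dr": [0,0,0],"fingers": 1},
])

```text
time_s: 32.2
tool_pos: [0.5354, -0.0271, 0.1774]
tool_rot: [180.0, 0.0, 12.1]
force: [1.2, -1.1, 0.8]
grip_width: 0.0002
grasp_force: 0.4
```

```bash
python3 - <<'E'
from h import *
o=st(); print(w2case(o['tool_pos']))
s=snap('side','s9.png'); t=snap('top','t9.png'); w=snap('wrist','w9.png')
A=[cv2.resize(load('w9')['im'],(400,300)),cv2.resize(load('s9')['im'][150:300,190:390],(400,300)),cv2.resize(load('t9')['im'][150:330,220:460],(400,300)),cv2.resize(load('t9')['im'][60:360,0:400],(400,300))]
cv2.imwrite('pics/c12.png',np.vstack([np.hstack(A[:2]),np.hstack(A[2:])])[:,:,::-1])
T0=load('top0')['im'].astype(int); T=load('t9')['im'].astype(int)
# strip behind case, free of lid now: brightness std
for x in (.63,.65,.67,.69,.71):
    v=[T[tuple(np.round(proj(t,case2w(x-.536,y,0))).astype(int)[::-1])].tolist() for y in np.arange(-.12,.13,.02)]; print(x,v)
E
```

```text
32.2 [ 0.5354 -0.0271  0.1774] [180.     0.    12.13] 0.0001569340863427092 0.4214720462914556 [ 1.2 -1.1  0.8]
[-0.00031801 -0.00066815  0.17744486]
0.63 [[70, 67, 62], [86, 80, 54], [91, 86, 60], [95, 90, 62], [92, 86, 60], [87, 82, 57], [60, 57, 40], [84, 79, 53], [37, 35, 29], [67, 64, 61], [59, 56, 51], [58, 56, 51], [77, 74, 69]]
0.65 [[75, 71, 50], [85, 80, 55], [86, 80, 56], [88, 83, 57], [90, 85, 59], [92, 87, 61], [72, 68, 47], [85, 80, 54], [159, 150, 131], [159, 150, 131], [157, 148, 129], [158, 149, 130], [158, 149, 130]]
0.67 [[74, 69, 47], [76, 71, 50], [77, 73, 50], [79, 75, 52], [80, 75, 51], [84, 79, 54], [86, 81, 56], [77, 73, 51], [157, 149, 129], [157, 149, 130], [157, 148, 129], [156, 148, 128], [157, 148, 129]]
0.69 [[158, 148, 130], [98, 92, 76], [137, 129, 111], [65, 61, 44], [71, 67, 47], [73, 68, 47], [79, 75, 52], [64, 60, 44], [157, 148, 128], [156, 147, 128], [156, 147, 128], [156, 147, 128], [158, 149, 130]]
0.71 [[159, 150, 131], [157, 148, 129], [158, 149, 130], [157, 148, 129], [158, 148, 129], [158, 148, 129], [64, 61, 43], [160, 151, 131], [158, 148, 129], [158, 148, 129], [157, 147, 128], [157, 148, 129], [158, 149, 130]]
```

View pics/c12.png

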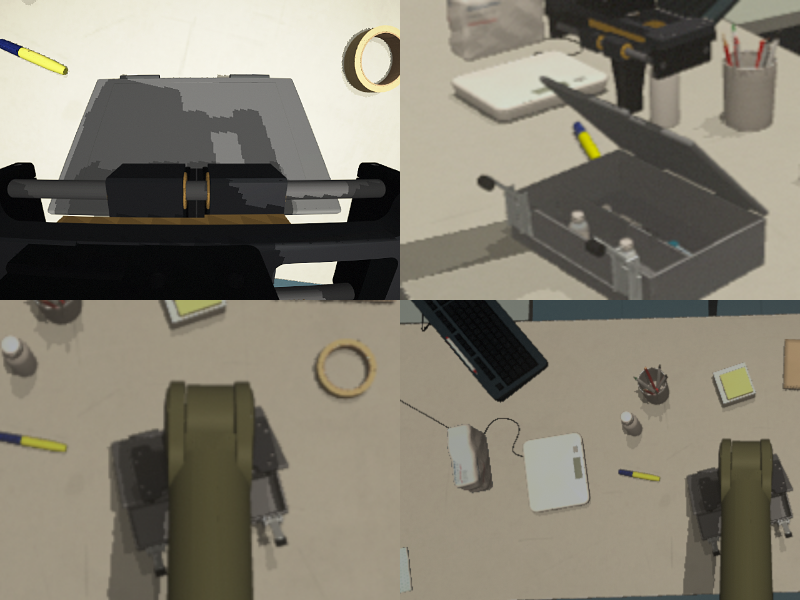

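Emit:
step_arm([
  {"dp": [-5.6,0,5.3],"dr": [0,0,0],"fingers": 1},
  {"dp": [-5.6,0,5.3],"dr": [0,0,0],"fingers": 1},
  {"dp": [-5.1,0,5.9],"dr": [0,0,0],"fingers": 1},
  {"dp": [-5.1,0,5.9],"dr": [0,0,0],"fingers": 1},
  {"dp": [-4.6,0,6.4],"dr": [0,0,0],"fingers": 1},
])

```text
time_s: 32.98
tool_pos: [0.51, -0.0325, 0.1485]
tool_rot: [-180.0, 0.0, 12.1]
force: [-0.1, 0.7, 0.6]
grip_width: 0.0004
grasp_force: 0.4
```

Emit:
step_arm([
  {"dp": [-4.6,0,6.4],"dr": [0,0,0],"fingers": 1},
  {"dp": [-3.9,0,6.9],"dr": [0,0,0],"fingers": 1},
  {"dp": [-3.9,0,6.9],"dr": [0,0,0],"fingers": 1},
  {"dp": [-3.1,0,7.2],"dr": [0,0,0],"fingers": 1},
  {"dp": [-3.1,0,7.2],"dr": [0,0,0],"fingers": 1},
])

```text
time_s: 33.6
tool_pos: [0.4921, -0.0364, 0.1138]
tool_rot: [180.0, 0.0, 12.1]
force: [-0.6, -0.1, 0.6]
grip_width: 0.0002
grasp_force: 0.3
```

Emit:
step_arm([
  {"dp": [-1.6,0,5],"dr": [0,0,0],"fingers": 1},
  {"dp": [-1.6,0,5],"dr": [0,0,0],"fingers": 1},
  {"dp": [-1.6,0,5],"dr": [0,0,0],"fingers": 1},
  {"dp": [-1.1,0,5],"dr": [0,0,0],"fingers": 1},
  {"dp": [-1.1,0,5],"dr": [0,0,0],"fingers": 1},
])

```text
time_s: 34.22
tool_pos: [0.4854, -0.0378, 0.0891]
tool_rot: [180.0, -0.0, 12.1]
force: [-1.0, -0.0, 0.3]
grip_width: 0.0002
grasp_force: 0.3
```

Emit:
step_arm([
  {"dp": [-0.6,0,3.5],"dr": [0,0,0],"fingers": 1},
  {"dp": [-0.6,0,3.5],"dr": [0,0,0],"fingers": 1},
  {"dp": [-0.3,0,2.5],"dr": [0,0,0],"fingers": 1},
  {"dp": [-0.3,0,2.5],"dr": [0,0,0],"fingers": 1},
  {"dp": [0,0,1.5],"dr": [0,0,0],"fingers": 1},
])

```text
time_s: 34.85
tool_pos: [0.4836, -0.0382, 0.0757]
tool_rot: [-180.0, 0.0, 12.1]
force: [0.6, 0.0, -0.4]
grip_width: 0.0002
grasp_force: 0.3
```

```bash
python3 - <<'E'
from h import *
o=st(); print(w2case(o['tool_pos']))
E
```

```text
34.85 [ 0.4836 -0.0382  0.0757] [-1.7999e+02  1.0000e-02  1.2130e+01] 0.00017457235590610836 0.2565067106797869 [ 0.6  0.  -0.4]
[-0.05329567 -0.00059869  0.0757159 ]
```

Emit:
step_arm([
  {"dp": [0,0,1.3],"dr": [0,0,0],"fingers": 1},
  {"dp": [0,0,1.3],"dr": [0,0,0],"fingers": 1},
  {"dp": [0,0,1.3],"dr": [0,0,0],"fingers": 1},
  {"dp": [0,0,1.3],"dr": [0,0,0],"fingers": 1},
  {"dp": [0,0,1.3],"dr": [0,0,0],"fingers": 1},
])

```text
time_s: 35.48
tool_pos: [0.4837, -0.0381, 0.0693]
tool_rot: [-180.0, -0.0, 12.1]
force: [-0.3, -0.6, 1.1]
grip_width: 0.0007
grasp_force: 0.3
```

Emit:
step_arm([
  {"dp": [0,0,0.8],"dr": [0,0,0],"fingers": 1},
  {"dp": [0,0,0.8],"dr": [0,0,0],"fingers": 1},
  {"dp": [0,0,0.5],"dr": [0,0,0],"fingers": 1},
  {"dp": [0,0,0],"dr": [0,0,0],"fingers": 1},
  {"dp": [0,0,0],"dr": [0,0,0],"fingers": 1},
])

```text
time_s: 36.1
tool_pos: [0.4837, -0.0382, 0.0683]
tool_rot: [-180.0, 0.0, 12.1]
force: [-4.2, 0.6, 8.7]
grip_width: 0.0007
grasp_force: 4.5
```

Emit:
step_arm([
  {"dp": [0,0,-10],"dr": [0,0,0],"fingers": 1},
  {"dp": [0,0,-30],"dr": [0,0,0],"fingers": 0.54},
  {"dp": [0,0,-30],"dr": [0,0,0],"fingers": 0.54},
  {"dp": [0,0,-30],"dr": [0,0,0],"fingers": 0.54},
  {"dp": [0,-20,0],"dr": [0,0,0],"fingers": 0.54},
])

```text
time_s: 36.72
tool_pos: [0.4817, -0.0198, 0.1704]
tool_rot: [179.9, -0.4, 12.0]
force: [-0.1, 0.1, -0.2]
grip_width: 0.0328
grasp_force: 0.0
```

Emit:
step_arm([
  {"dp": [0,-35,0],"dr": [0,0,0],"fingers": 0.54},
  {"dp": [0,-40,0],"dr": [0,0,0],"fingers": 0.54},
  {"dp": [0,0,0],"dr": [0,-0.175,0],"fingers": 0.54},
  {"dp": [0,0,0],"dr": [0,-0.175,0],"fingers": 0.54},
  {"dp": [0,0,0],"dr": [0,-0.175,0],"fingers": 0.54},
])

```text
time_s: 37.35
tool_pos: [0.4647, 0.0553, 0.1684]
tool_rot: [-180.0, 30.2, 12.2]
force: [-0.3, -0.1, 0.5]
grip_width: 0.0402
grasp_force: 0.0
```

```bash
python3 - <<'E'
from h import *
o=st(); print(w2case(o['tool_pos']), o['qpos']); goto(case2w(-.100,.0954,.154),12.1,-30)
for n in ('side','top'):
    m=snap(n,n+'10.png'); 
    # dark knob blobs
    im=load(n+'10')['im'].astype(int)
    for K in (case2w(-.130,.0954,.1023),case2w(-.1284,-.0939,.102)):
        p=np.round(proj(m,K)).astype(int); w=im[p[1]-12:p[1]+13,p[0]-12:p[0]+13].max(2); ys,xs=np.where(w<45); print(n,p,len(xs),xs.mean()+p[0]-12,ys.mean()+p[1]-12)
E
```

```text
37.35 [0.4647 0.0553 0.1684] [-179.99   30.21   12.18] 0.040194806861051646 0.0 [-0.3 -0.1  0.5]
[-0.0521779   0.09472098  0.1684216 ] [-24.16415792  22.83237695  17.27308622  90.57260455  -3.75375285
  97.70663952 -83.71267079]
dp [-34.1  -0.7  36.5] dr [0.    0.004 0.001]
side [233 242] 2 232.5 240.5
side [288 274] 18 288.1666666666667 274.3888888888889
top [316 313] 12 315.9166666666667 313.3333333333333
top [388 295] 2 388.5 295.5
```

Emit:
step_arm([
  {"dp": [-12,0,12],"dr": [0,0,0],"fingers": 0.54},
  {"dp": [-11,-0.7,12],"dr": [0,0,0],"fingers": 0.54},
  {"dp": [-11,0,12],"dr": [0,0,0],"fingers": 0.54},
  {"dp": [0,0,0],"dr": [0,0,0],"fingers": 0.54},
  {"dp": [0,0,0],"dr": [0,0,0],"fingers": 0.54},
])

```text
time_s: 38.08
tool_pos: [0.4179, 0.0456, 0.154]
tool_rot: [-180.0, 29.9, 12.1]
force: [0.3, 0.2, -0.5]
grip_width: 0.0402
grasp_force: 0.0
```

```bash
python3 - <<'E'
from h import *
o=st(); print(w2case(o['tool_pos']), o['qpos']); goto(case2w(-.1315,.0954,.0997),12.1,-30)
w=snap('wrist','w10.png'); im=load('w10')['im'].astype(int); print(proj(w,case2w(-.130,.0954,.1023)),proj(w,case2w(-.130,.1044,.1023)),proj(w,case2w(-.130,.0864,.1023)))
E
```

```text
38.075 [0.4179 0.0456 0.154 ] [-179.98   29.9    12.14] 0.040236378269698884 0.0 [ 0.3  0.2 -0.5]
[-0.10001628  0.09507854  0.15401189] [-24.95723348  17.78350554  17.18353945  98.75030136  -2.7292672
  94.08596012 -84.50014653]
dp [-0.2 -0.3 62.8] dr [-0.    -0.002  0.001]
[315.50236521 254.96139335] [302.63689455 254.95997496] [328.36658913 254.95994394]
```

Emit:
step_arm([
  {"dp": [0,0,13],"dr": [0,0,0],"fingers": 0.54},
  {"dp": [0,0,13],"dr": [0,0,0],"fingers": 0.54},
  {"dp": [0,0,13],"dr": [0,0,0],"fingers": 0.54},
  {"dp": [0,0,12],"dr": [0,0,0],"fingers": 0.54},
  {"dp": [0,0,12],"dr": [0,0,0],"fingers": 0.54},
])

```text
time_s: 38.75
tool_pos: [0.3858, 0.0387, 0.0978]
tool_rot: [-180.0, 30.1, 12.1]
force: [-0.4, -0.6, 0.5]
grip_width: 0.0401
grasp_force: 0.0
```

Emit:
step_arm([
  {"dp": [0,0,0],"dr": [0,0,0],"fingers": 0.9},
  {"dp": [0,0,0],"dr": [0,0,0],"fingers": 0.9},
  {"dp": [0,0,0],"dr": [0,0,0],"fingers": 0.9},
  {"dp": [0,0,0],"dr": [0,0,0],"fingers": 0.9},
  {"dp": [0,0,0],"dr": [0,0,0],"fingers": 0.9},
], squeeze=15)

```text
time_s: 39.38
tool_pos: [0.3865, 0.0397, 0.0989]
tool_rot: [-179.9, 30.0, 12.2]
force: [-0.5, 3.5, 1.5]
grip_width: 0.0177
grasp_force: 15.0
```

```bash
python3 - <<'E'
from h import *
o=st(); c=w2case(o['tool_pos']);print(c, o['qpos'])
H=np.array([-.094,.073]); off=c[[0,2]]-H; r=.0454; 
k0=H+r*np.array([np.cos(np.radians(141)),np.sin(np.radians(141))])
d0=c[[0,2]]-k0; print('tcp-knob',d0)
f=np.radians(30);ax=np.array([np.cos(f),-np.sin(f)]);az=np.array([-np.sin(f),-np.cos(f)])
prev=k0
for a in list(range(133,12,-8))+[12.6,7.6]:
    k=H+r*np.array([np.cos(np.radians(a)),np.sin(np.radians(a))]); d=(k-prev)*1000; print(a,np.round([d@ax,d@az],1),np.round(k*1000,1)); prev=k
E
```

```text
39.375 [0.3865 0.0397 0.0989] [-179.92   30.03   12.19] 0.017673656850151428 15.000155568122864 [-0.5  3.5  1.5]
[-0.13191839  0.0958715   0.09885007] [-25.03642439  17.78502405  16.85351093 105.86731658  -2.86557735
  87.09735023 -84.50615124]
tcp-knob [-0.00263597 -0.00272108]
133 [ 1.4 -6.2] [-125.   106.2]
125 [ 2.3 -5.9] [-120.   110.2]
117 [ 3.1 -5.5] [-114.6  113.5]
109 [ 3.8 -5.1] [-108.8  115.9]
101 [ 4.5 -4.5] [-102.7  117.6]
93 [ 5.1 -3.8] [-96.4 118.3]
85 [ 5.5 -3.1] [-90.  118.2]
77 [ 5.9 -2.3] [-83.8 117.2]
69 [ 6.2 -1.4] [-77.7 115.4]
61 [ 6.3 -0.6] [-72.  112.7]
53 [6.3 0.3] [-66.7 109.3]
45 [6.2 1.2] [-61.9 105.1]
37 [6.  2.1] [-57.7 100.3]
29 [5.6 2.9] [-54.3  95. ]
21 [5.2 3.6] [-51.6  89.3]
13 [4.6 4.3] [-49.8  83.2]
12.6 [0.2 0.2] [-49.7  82.9]
7.6 [2.6 3. ] [-49.  79.]
```

Emit:
step_arm([
  {"dp": [1.4,0,-6.2],"dr": [0,0,0],"fingers": 0.9},
  {"dp": [2.3,0,-5.9],"dr": [0,0,0],"fingers": 0.9},
  {"dp": [3.1,0,-5.5],"dr": [0,0,0],"fingers": 0.9},
  {"dp": [3.8,0,-5.1],"dr": [0,0,0],"fingers": 0.9},
  {"dp": [4.5,0,-4.5],"dr": [0,0,0],"fingers": 0.9},
])

```text
time_s: 40.0
tool_pos: [0.4116, 0.0451, 0.1149]
tool_rot: [-179.9, 30.2, 12.2]
force: [-4.1, 3.9, -1.3]
grip_width: 0.0176
grasp_force: 15.0
```

```bash
python3 - <<'E'
from h import *
o=st(); c=w2case(o['tool_pos']);print(c, c-np.array([-.1053,.0959,.1149]),o['wrist_torque'])
E
```

```text
40.0 [0.4116 0.0451 0.1149] [-179.91   30.23   12.19] 0.017550522968666434 14.999763071537018 [-4.1  3.9 -1.3]
[-0.10622008  0.09589375  0.11493558] [-9.20079150e-04 -6.24598399e-06  3.55756796e-05] [ 0.96620818  0.18385815 -0.53789852]
```

Tracking the arc well with low forces; continue.

Emit:
step_arm([
  {"dp": [5.1,0,-3.8],"dr": [0,0,0],"fingers": 0.9},
  {"dp": [5.5,0,-3.1],"dr": [0,0,0],"fingers": 0.9},
  {"dp": [5.9,0,-2.3],"dr": [0,0,0],"fingers": 0.9},
  {"dp": [6.2,0,-1.4],"dr": [0,0,0],"fingers": 0.9},
  {"dp": [6.3,0,-0.6],"dr": [0,0,0],"fingers": 0.9},
])

```text
time_s: 40.62
tool_pos: [0.4425, 0.0518, 0.1111]
tool_rot: [-179.9, 30.1, 12.2]
force: [-1.5, 4.0, 4.9]
grip_width: 0.0177
grasp_force: 15.0
```

Emit:
step_arm([
  {"dp": [6.3,0,0.3],"dr": [0,0,0],"fingers": 0.9},
  {"dp": [6.2,0,1.2],"dr": [0,0,0],"fingers": 0.9},
  {"dp": [6,0,2.1],"dr": [0,0,0],"fingers": 0.9},
  {"dp": [5.6,0,2.9],"dr": [0,0,0],"fingers": 0.9},
  {"dp": [5.2,0,3.6],"dr": [0,0,0],"fingers": 0.9},
])

```text
time_s: 41.25
tool_pos: [0.4649, 0.0567, 0.0879]
tool_rot: [-179.9, 29.8, 12.2]
force: [3.2, 6.2, 5.1]
grip_width: 0.0177
grasp_force: 15.0
```

Emit:
step_arm([
  {"dp": [4.6,0,4.3],"dr": [0,0,0],"fingers": 0.9},
  {"dp": [1.4,0,1.6],"dr": [0,0,0],"fingers": 0.9},
  {"dp": [1.4,0,1.6],"dr": [0,0,0],"fingers": 0.9},
  {"dp": [0,0,0],"dr": [0,0,0],"fingers": 0.9},
  {"dp": [0,0,0],"dr": [0,0,0],"fingers": 0.9},
])

```text
time_s: 41.88
tool_pos: [0.4681, 0.0574, 0.0773]
tool_rot: [-179.9, 29.7, 12.2]
force: [5.2, 6.2, 3.2]
grip_width: 0.0177
grasp_force: 15.0
```

```bash
python3 - <<'E'
from h import *
o=st(); c=w2case(o['tool_pos']);print(c,o['wrist_torque'])
E
```

```text
41.875 [0.4681 0.0574 0.0773] [-179.92   29.66   12.23] 0.017661550450915792 15.001610219478607 [5.2 6.2 3.2]
[-0.0483831   0.09612079  0.07728959] [ 1.17424032 -1.00856711 -0.56032091]
```

Emit:
step_arm([
  {"dp": [0,0,1],"dr": [0,0,0],"fingers": 0.9},
  {"dp": [0,0,0],"dr": [0,0,0],"fingers": 0.6},
  {"dp": [0,0,0],"dr": [0,0,0],"fingers": 0.54},
  {"dp": [0,0,0],"dr": [0,0,0],"fingers": 0.54},
  {"dp": [0,0,-15],"dr": [0,0,0],"fingers": 0.54},
])

```text
time_s: 42.5
tool_pos: [0.4708, 0.0565, 0.088]
tool_rot: [180.0, 30.3, 12.1]
force: [0.9, -0.5, -0.4]
grip_width: 0.0392
grasp_force: 0.0
```

Emit:
step_arm([
  {"dp": [0,0,-25],"dr": [0,0,0],"fingers": 0.54},
  {"dp": [0,0,-10],"dr": [0,0.175,0],"fingers": 1},
  {"dp": [0,0,0],"dr": [0,0.175,0],"fingers": 1},
  {"dp": [0,0,0],"dr": [0,0.175,0],"fingers": 1},
  {"dp": [0,0,0],"dr": [0,0,0],"fingers": 1},
])

```text
time_s: 43.12
tool_pos: [0.4859, 0.06, 0.1194]
tool_rot: [-179.9, 0.0, 12.1]
force: [1.2, 0.6, 0.5]
grip_width: 0.0079
grasp_force: 0.0
```

```bash
python3 - <<'E'
from h import *
o=st(); c=w2case(o['tool_pos']);print(c); goto(case2w(-.047,.095,.095),12.1)
s=snap('side','s11.png'); t=snap('top','t11.png')
for m,n in ((s,'s11'),(t,'t11')):
    im=load(n)['im'].astype(int); K=case2w(-.049,.095,.079); p=np.round(proj(m,K)).astype(int); w=im[p[1]-12:p[1]+13,p[0]-12:p[0]+13].max(2); ys,xs=np.where(w<45); print(n,p,len(xs),xs.mean()+p[0]-12,ys.mean()+p[1]-12)
E
```

```text
43.125 [0.4859 0.06   0.1194] [-1.799e+02  1.000e-02  1.209e+01] 0.007914181575655968 0.0 [1.2 0.6 0.5]
[-0.03053306  0.09487121  0.11939332]
dp [-16.5  -0.1  24.4] dr [-0.002  0.    -0.   ]
s11 [264 239] 24 262.0 235.45833333333334
t11 [309 283] 0 nan nan<stdin>:5: RuntimeWarning: Mean of empty slice.
  ret = ret.dtype.type(ret / rcount)
```

Press the left knob down softly.

Emit:
step_arm([
  {"dp": [-8.5,0,8],"dr": [0,0,0],"fingers": 1},
  {"dp": [-8,0,8],"dr": [0,0,0],"fingers": 1},
  {"dp": [0,0,8],"dr": [0,0,0],"fingers": 1},
  {"dp": [0,0,4],"dr": [0,0,0],"fingers": 1},
  {"dp": [0,0,3],"dr": [0,0,0],"fingers": 1},
])

```text
time_s: 43.85
tool_pos: [0.4734, 0.0575, 0.0875]
tool_rot: [180.0, -0.0, 12.1]
force: [1.1, -0.1, 2.1]
grip_width: 0.0002
grasp_force: 0.6
```

Emit:
step_arm([
  {"dp": [0,0,1],"dr": [0,0,0],"fingers": 1},
  {"dp": [0,0,1],"dr": [0,0,0],"fingers": 1},
  {"dp": [0,0,1],"dr": [0,0,0],"fingers": 1},
  {"dp": [0,0,0],"dr": [0,0,0],"fingers": 1},
  {"dp": [0,0,0],"dr": [0,0,0],"fingers": 1},
])

```text
time_s: 44.48
tool_pos: [0.4733, 0.0575, 0.0858]
tool_rot: [-180.0, -0.1, 12.1]
force: [-1.4, -0.8, 8.7]
grip_width: 0.0
grasp_force: 4.1
```

Emit:
step_arm([
  {"dp": [0,0,-15],"dr": [0,0,0],"fingers": 1},
  {"dp": [0,0,-35],"dr": [0,0,0],"fingers": 0.54},
  {"dp": [0,0,-35],"dr": [0,0,0],"fingers": 0.54},
  {"dp": [0,40,0],"dr": [0,0,0],"fingers": 0.54},
  {"dp": [0,40,0],"dr": [0,0,0],"fingers": 0.54},
])

```text
time_s: 45.1
tool_pos: [0.4898, -0.0214, 0.1707]
tool_rot: [-180.0, -0.1, 12.2]
force: [0.3, -0.1, -0.4]
grip_width: 0.0327
grasp_force: 0.0
```

Emit:
step_arm([
  {"dp": [0,40,0],"dr": [0,0,0],"fingers": 0.54},
  {"dp": [0,40,0],"dr": [0,0,0],"fingers": 0.54},
  {"dp": [0,29,0],"dr": [0,-0.175,0],"fingers": 0.54},
  {"dp": [0,0,0],"dr": [0,-0.175,0],"fingers": 0.54},
  {"dp": [0,0,0],"dr": [0,-0.175,0],"fingers": 0.54},
])

```text
time_s: 45.72
tool_pos: [0.513, -0.1276, 0.1709]
tool_rot: [180.0, 30.3, 12.1]
force: [0.7, -0.4, 0.3]
grip_width: 0.0399
grasp_force: 0.0
```

```bash
python3 - <<'E'
from h import *
o=st(); c=w2case(o['tool_pos']);print(c,o['qpos']); goto(case2w(-.0984,-.0939,.154),12.1,-30)
E
```

```text
45.725 [ 0.513  -0.1276  0.1709] [179.98  30.29  12.07] 0.03992428536109201 0.0 [ 0.7 -0.4  0.3]
[-0.04325933 -0.0942035   0.17090189] [-14.81965779  29.68330146  27.86146856  83.06611395  -0.94252978
  98.07925313 -64.63961376]
dp [-39.1  -0.3  42.4] dr [ 0.     0.005 -0.   ]
```

Emit:
step_arm([
  {"dp": [-9.8,0,10.6],"dr": [0,0,0],"fingers": 0.54},
  {"dp": [-9.8,0,10.6],"dr": [0,0,0],"fingers": 0.54},
  {"dp": [-9.8,0,10.6],"dr": [0,0,0],"fingers": 0.54},
  {"dp": [-9.8,0,10.6],"dr": [0,0,0],"fingers": 0.54},
  {"dp": [0,0,0],"dr": [0,0,0],"fingers": 0.54},
])

```text
time_s: 46.35
tool_pos: [0.4577, -0.1391, 0.1528]
tool_rot: [-180.0, 30.1, 12.1]
force: [-0.4, 0.3, 0.7]
grip_width: 0.04
grasp_force: 0.0
```

Emit:
step_arm([
  {"dp": [0,0,13],"dr": [0,0,0],"fingers": 0.54},
  {"dp": [0,0,13],"dr": [0,0,0],"fingers": 0.54},
  {"dp": [0,0,13],"dr": [0,0,0],"fingers": 0.54},
  {"dp": [0,0,12],"dr": [0,0,0],"fingers": 0.54},
  {"dp": [0,0,12],"dr": [0,0,0],"fingers": 0.54},
])

```text
time_s: 46.98
tool_pos: [0.4271, -0.1457, 0.0972]
tool_rot: [-180.0, 30.1, 12.1]
force: [0.1, 0.2, 0.3]
grip_width: 0.0398
grasp_force: 0.0
```

Emit:
step_arm([
  {"dp": [0,0,0],"dr": [0,0,0],"fingers": 0.9},
  {"dp": [0,0,0],"dr": [0,0,0],"fingers": 0.9},
  {"dp": [0,0,0],"dr": [0,0,0],"fingers": 0.9},
  {"dp": [0,0,0],"dr": [0,0,0],"fingers": 0.9},
  {"dp": [0,0,0],"dr": [0,0,0],"fingers": 0.9},
])

```text
time_s: 47.6
tool_pos: [0.4281, -0.1456, 0.0982]
tool_rot: [180.0, 30.0, 12.1]
force: [1.2, 0.4, 0.9]
grip_width: 0.0178
grasp_force: 15.0
```

```bash
python3 - <<'E'
from h import *
o=st(); print(w2case(o['tool_pos']))
E
```

```text
47.6 [ 0.4281 -0.1456  0.0982] [179.99  30.03  12.14] 0.01775864293751989 15.000047832727432 [1.2 0.4 0.9]
[-0.13011839 -0.09402369  0.09820716]
```

Emit:
step_arm([
  {"dp": [1.2,0,-5.4],"dr": [0,0,0],"fingers": 0.9},
  {"dp": [2.3,0,-5.9],"dr": [0,0,0],"fingers": 0.9},
  {"dp": [3.1,0,-5.5],"dr": [0,0,0],"fingers": 0.9},
  {"dp": [3.8,0,-5.1],"dr": [0,0,0],"fingers": 0.9},
  {"dp": [4.5,0,-4.5],"dr": [0,0,0],"fingers": 0.9},
])

```text
time_s: 48.22
tool_pos: [0.4531, -0.1401, 0.1138]
tool_rot: [-180.0, 30.1, 12.1]
force: [-3.0, 0.6, 0.2]
grip_width: 0.0179
grasp_force: 15.0
```

Emit:
step_arm([
  {"dp": [5.1,0,-3.8],"dr": [0,0,0],"fingers": 0.9},
  {"dp": [5.5,0,-3.1],"dr": [0,0,0],"fingers": 0.9},
  {"dp": [5.9,0,-2.3],"dr": [0,0,0],"fingers": 0.9},
  {"dp": [6.2,0,-1.4],"dr": [0,0,0],"fingers": 0.9},
  {"dp": [6.3,0,-0.6],"dr": [0,0,0],"fingers": 0.9},
])

```text
time_s: 48.85
tool_pos: [0.4847, -0.1333, 0.1089]
tool_rot: [180.0, 29.9, 12.2]
force: [0.1, 1.3, 5.5]
grip_width: 0.0177
grasp_force: 15.0
```

Emit:
step_arm([
  {"dp": [6.3,0,0.3],"dr": [0,0,0],"fingers": 0.9},
  {"dp": [6.2,0,1.2],"dr": [0,0,0],"fingers": 0.9},
  {"dp": [6,0,2.1],"dr": [0,0,0],"fingers": 0.9},
  {"dp": [5.6,0,2.9],"dr": [0,0,0],"fingers": 0.9},
  {"dp": [5.2,0,3.6],"dr": [0,0,0],"fingers": 0.9},
])

```text
time_s: 49.48
tool_pos: [0.5064, -0.1285, 0.0853]
tool_rot: [180.0, 29.7, 12.2]
force: [3.1, 2.0, 4.1]
grip_width: 0.0172
grasp_force: 15.0
```

Emit:
step_arm([
  {"dp": [4.6,0,4.3],"dr": [0,0,0],"fingers": 0.9},
  {"dp": [1.4,0,1.6],"dr": [0,0,0],"fingers": 0.9},
  {"dp": [1.4,0,1.6],"dr": [0,0,0],"fingers": 0.9},
  {"dp": [0,0,0],"dr": [0,0,0],"fingers": 0.9},
  {"dp": [0,0,0],"dr": [0,0,0],"fingers": 0.9},
])

```text
time_s: 50.1
tool_pos: [0.5094, -0.1279, 0.0746]
tool_rot: [179.9, 29.6, 12.2]
force: [5.5, 1.0, 2.1]
grip_width: 0.0174
grasp_force: 15.0
```

```bash
python3 - <<'E'
from h import *
o=st(); print(w2case(o['tool_pos']))
E
```

```text
50.1 [ 0.5094 -0.1279  0.0746] [179.95  29.62  12.24] 0.017446717196575395 15.001359432935715 [5.5 1.  2.1]
[-0.04689855 -0.09372949  0.07457564]
```

Release, back off, untilt and press the right knob.

Emit:
step_arm([
  {"dp": [0,0,0],"dr": [0,0,0],"fingers": 0.6},
  {"dp": [0,0,0],"dr": [0,0,0],"fingers": 0.54},
  {"dp": [0,0,0],"dr": [0,0,0],"fingers": 0.54},
  {"dp": [0,0,-15],"dr": [0,0,0],"fingers": 0.54},
  {"dp": [0,0,-25],"dr": [0,0,0],"fingers": 0.54},
])

```text
time_s: 50.72
tool_pos: [0.5252, -0.1246, 0.1101]
tool_rot: [-180.0, 30.1, 12.1]
force: [0.8, 0.4, 0.7]
grip_width: 0.0397
grasp_force: 0.0
```

Emit:
step_arm([
  {"dp": [0,0,-10],"dr": [0,0.175,0],"fingers": 1},
  {"dp": [0,0,0],"dr": [0,0.175,0],"fingers": 1},
  {"dp": [0,0,0],"dr": [0,0.175,0],"fingers": 1},
  {"dp": [0,0,0],"dr": [0,0,0],"fingers": 1},
  {"dp": [0,0,0],"dr": [0,0,0],"fingers": 1},
])

```text
time_s: 51.35
tool_pos: [0.5314, -0.1233, 0.1194]
tool_rot: [180.0, -0.1, 12.2]
force: [-0.6, 0.8, -0.5]
grip_width: 0.0023
grasp_force: 0.0
```

```bash
python3 - <<'E'
from h import *
o=st(); print(w2case(o['tool_pos'])); goto(case2w(-.045,-.094,.087),12.1)
E
```

```text
51.35 [ 0.5314 -0.1233  0.1194] [ 1.7999e+02 -7.0000e-02  1.2170e+01] 0.002266375736315837 0.0 [-0.6  0.8 -0.5]
[-0.02441788 -0.09387847  0.11943573]
dp [-20.6   0.1  32.4] dr [ 0.    -0.001  0.001]
```

Emit:
step_arm([
  {"dp": [-10.5,0,8],"dr": [0,0,0],"fingers": 1},
  {"dp": [-10,0,8],"dr": [0,0,0],"fingers": 1},
  {"dp": [0,0,8],"dr": [0,0,0],"fingers": 1},
  {"dp": [0,0,4],"dr": [0,0,0],"fingers": 1},
  {"dp": [0,0,3],"dr": [0,0,0],"fingers": 1},
])

```text
time_s: 51.98
tool_pos: [0.5108, -0.1278, 0.0871]
tool_rot: [180.0, -0.0, 12.1]
force: [0.7, 0.4, 1.8]
grip_width: 0.0008
grasp_force: 0.6
```

Emit:
step_arm([
  {"dp": [0,0,1],"dr": [0,0,0],"fingers": 1},
  {"dp": [0,0,1],"dr": [0,0,0],"fingers": 1},
  {"dp": [0,0,1],"dr": [0,0,0],"fingers": 1},
  {"dp": [0,0,0.5],"dr": [0,0,0],"fingers": 1},
  {"dp": [0,0,0],"dr": [0,0,0],"fingers": 1},
])

```text
time_s: 52.6
tool_pos: [0.5108, -0.1279, 0.0856]
tool_rot: [-180.0, -0.1, 12.1]
force: [-2.7, 0.7, 12.0]
grip_width: 0.0001
grasp_force: 6.1
```

Emit:
step_arm([
  {"dp": [0,0,-20],"dr": [0,0,0],"fingers": 1},
  {"dp": [0,0,-40],"dr": [0,0,0],"fingers": 1},
  {"dp": [0,0,-40],"dr": [0,0,0],"fingers": 1},
  {"dp": [0,50,0],"dr": [0,0,0],"fingers": 1},
  {"dp": [0,50,0],"dr": [0,0,0],"fingers": 1},
])

```text
time_s: 53.22
tool_pos: [0.5317, -0.2261, 0.1844]
tool_rot: [-180.0, -0.1, 12.3]
force: [-0.0, 0.2, -0.6]
grip_width: 0.0004
grasp_force: 0.0
```

Emit:
step_arm([
  {"dp": [0,50,0],"dr": [0,0,0],"fingers": 1},
  {"dp": [0,50,0],"dr": [0,0,0],"fingers": 1},
  {"dp": [0,0,0],"dr": [0,0,0],"fingers": 1},
  {"dp": [0,0,0],"dr": [0,0,0],"fingers": 1},
  {"dp": [0,0,0],"dr": [0,0,0],"fingers": 1},
])

```text
time_s: 53.85
tool_pos: [0.5525, -0.3216, 0.1836]
tool_rot: [-179.9, -0.0, 12.3]
force: [-0.1, 0.1, -0.2]
grip_width: 0.0006
grasp_force: 0.0
```

```bash
python3 - <<'E'
from h import *
st(); s=snap('side','s12.png'); t=snap('top','t12.png'); X=[]
for y in (.0955,-.0939):
    q=[]
    for m,n in ((s,'s12'),(t,'t12')):
        im=load(n)['im'].astype(int); K=case2w(-.049,y,.079); p=np.round(proj(m,K)).astype(int); w=im[p[1]-9:p[1]+10,p[0]-9:p[0]+10].max(2); w=np.where(w<w.min()+15,1,0); ys,xs=np.where(w); print(n,np.round(proj(m,K),1),len(xs),xs.mean()+p[0]-9,ys.mean()+p[1]-9); q.append((m,xs.mean()+p[0]-9,ys.mean()+p[1]-9))
    Y,r=tri(*q); print(w2case(Y),r)
T0=load('top0')['im'].astype(int); D=np.abs(load('t12')['im'].astype(int)-T0)
for n,(x,y,w,h) in {'bottle':(215,165,30,35),'marker':(212,225,54,22),'tape':(400,168,50,45)}.items(): print(n,D[y:y+h,x:x+w].mean())
E
```

```text
53.85 [ 0.5525 -0.3216  0.1836] [-1.7992e+02 -2.0000e-02  1.2250e+01] 0.0006107608082427351 0.0 [-0.1  0.1 -0.2]
s12 [263.7 239. ] 29 263.0689655172414 238.06896551724137
t12 [309.1 282.9] 25 308.68 282.68
[-0.04898253  0.09670036  0.08110393] [np.float64(0.0005864148214798701), np.float64(0.0005864148214798329)]
s12 [318.5 269.2] 43 318.06976744186045 268.25581395348837
t12 [379.2 265.7] 31 379.06451612903226 265.2903225806452
[-0.04849367 -0.09312926  0.08075312] [np.float64(0.000671497208630329), np.float64(0.0006714972086304007)]
bottle 9.455873015873015
marker 9.950056116722783
tape 9.333777777777778
```

```bash
python3 -c "
from h import *
print(env.sign_off())"
```

```text
the job is handed in; nothing more can be done
None
```

The drug case is packed and handed in at about 54 s: the one syringe lies along the rear bay, both vials stand in the front bay, the lid is shut and both clips lie flat on it; the bottle, highlighter and tape roll were not touched.

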